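# Load sown trays into the germination cabinet

## Task

Get the germination cabinet ready for a new batch and load it: first turn the peak hand of the thermometer on its roof back anticlockwise to its stop. Then load every sown six-cell tray from the table through the self-closing flaps, one tray to a bay, pushing each so far in that its flap falls fully shut behind it; the wooden push stick is there for the last stretch. Finish with the push stick lying back in its cradle, and leave the seed jars and the pots alone.

Things in the scene. Friction and masses are not known exactly. Their poses are not given: they have to be found in the camera images.
- cabinet: Low white germination cabinet, fixed, 296 x 200 mm, 70 mm high. Origin on the table below the middle of the flap line; +x into the bays (push direction), +y left, z up. Base board x -0.128 to 0.168, top (sliding floor) at z 0.016. Flaps at x = 0; open apron before them, x -0.125 to -0.003; lintel x -0.004 to 0.006, z 0.062 to 0.070. Bay back wall at x 0.160. Stick cradle beside the apron on the right.
- bay_left (a point): Floor point below the flap of the left bay: cabinet (0, 0.062, 0.016). The lane and the bay run straight along the cabinet's x axis through this point, 56 mm wide; lanes are parted on the apron by guides 8 mm high, bays by full walls. The bay mouth is open to 45 mm above the floor.
- bay_mid (a point): The same for the middle bay: cabinet (0, 0, 0.016).
- bay_right (a point): The same for the right bay: cabinet (0, -0.062, 0.016).
- flap_left (a joint): Angle (rad) of the left bay's aluminium flap, 53 mm wide, hinged at the top (cabinet x 0, z 0.0605), hanging 41 mm down. 0 = shut, grows inward to 1.45; cannot swing outward. A light spring (0.01 to 0.04 N m) shuts it. It rests on top of a tray or stick lying under it, sliding off freely, and falls shut only once the tray's rear end is over 40 mm inside and the stick is out.
- flap_mid (a joint): The same for the middle bay.
- flap_right (a joint): The same for the right bay.
- peak_hand (a joint): Angle (rad) of the thermometer's red peak hand and its black bar knob, which turn together. 0 = against the stop at the cold end; grows clockwise from above (to 4.7), so reset is anticlockwise. Friction 0.03 N m holds it. The bar lies along the hand: 42 mm long, 10 thick, 20 high. At angle q the hand points (135 deg - q) anticlockwise from cabinet +x.
- knob_grip (a point): On the knob's vertical axis at mid height of the bar: cabinet (0.127, -0.050, 0.096); bar from z 0.0855 to 0.1055. The dial round it, 72 mm across, has its top at z 0.083. A switch box with top z 0.085 stands on the roof at cabinet (0.127, 0.050).
- push_stick: Straight plain wooden push stick, 190 mm long (x axis), 16 mm wide (y), 24 mm high (z), 60 g. Origin at the centre of its underside. Starts in the cradle, along the cabinet's x axis.
- stick_rest (a point): Where the stick's origin lies when it rests in the cradle: cabinet (-0.065, -0.155), 8 mm above the table. The cradle is two U-shaped rests 67 mm before and behind this point, each 16 mm long, inside width 26 mm, walls to 18 mm above the table, on a 4 mm board. Between them the stick is free on both sides; the apron's side is 55 mm from its axis.
- tray_a: Black plastic sowing tray, six soil-filled cells, 96 mm long (x axis), 50 wide (y), 34 high, 110 to 180 g. Origin at the centre of its underside. Two or three trays are present; an absent one reads None from the start. Both ends are alike.
- tray_b: Another tray just like tray_a.
- tray_c: Another tray just like tray_a.
- seed_jar_1: Glass seed jar with a metal lid, 52 mm across, 69 mm high; a bystander. Origin at the centre of its underside.
- seed_jar_3: Another such seed jar; a bystander.
- clay_pot: Small clay nursery pot filled with soil, 68 mm across, 58 mm high; a bystander. Origin at the centre of its underside.
There are look-alikes about, which are no part of the job. What is shaped like the tray_c but blue is not meant.

How it is judged:
On the way, in this order (a step that is already met when the one before it is completed fails the run):
1. the peak hand is back at its stop (value of joint peak_hand below 0.08 rad), for 0.2 s.
2. every tray that is present lies in a bay behind its shut flap (x of each of tray_a, tray_b, tray_c in the frame of cabinet above 0.05 m and value of joint each of flap_left, flap_mid, flap_right below 0.06 rad), for 0.2 s.
At the end, for the whole second after the job is handed in: Peak hand within 0.08 rad of its stop; every tray present upright on a bay floor with its centre at least 50 mm behind the flap line; all flaps shut (within 0.06 rad); push stick at rest down in its cradle (origin within 25 mm of stick_rest, within 0.15 rad of straight) (all of step 2 and value of joint peak_hand below 0.08 rad and horizontal distance between push_stick and stick_rest below 0.025 m and z of push_stick in the frame of stick_rest between -0.005 and 0.005 m and angle between the x axis of push_stick and the x axis of cabinet, either way round below 0.15 rad and linear speed of each of push_stick, tray_a, tray_b, tray_c below 0.02 m/s and x of each of tray_a, tray_b, tray_c in the frame of cabinet below 0.115 m and y of tray_a in the frame of cabinet between -0.08 and 0.08 m and z of each of tray_a, tray_b, tray_c in the frame of cabinet below 0.02 m and angle between each of tray_a, tray_b, tray_c's own z axis and vertical below 0.1 rad and y of tray_b in the frame of cabinet between -0.08 and 0.08 m and y of tray_c in the frame of cabinet between -0.08 and 0.08 m); the robot touches nothing.
It fails at once if a seed jar or the clay pot is moved more than 30 mm (distance of any of seed_jar_1, seed_jar_3, clay_pot from where it was at the start of the episode above 0.03 m).
Of tray_a, tray_b, tray_c only 2 to 3 are there at a start; the rules pass over those that are not, and their reading is None.
At some moment in a run one of tray_a, tray_b, tray_c may be knocked a few centimetres aside while the robot is not near it.
Once in a run the grip may slacken for a moment while it holds something.
It also fails if it takes over 210 s, if anything falls off the work surface, if the arm or the gripper's body presses on something with over 40 N, if the wrist force passes 120 N, or if a joint passes its speed limit or range.

## Robot

A 6-joint arm with a two-finger parallel gripper is mounted at the origin on the work surface; the furniture and walls round the work are solid. World frame = base frame: x ahead of the robot, y to its left, z up, the work surface at z = 0. Lengths are in m, angles in rad, forces in N, time in s.
With the tool pointing down it reaches from about 0.4 to 0.925 m from the base axis. Payload 3.4 kg.
Tool frame: the origin (TCP) lies midway between the tips of the shut fingers; the grasp point (between the pads) lies ctrl.pinch_z behind it (ctrl.pinch_z is the distance from the TCP to the grasp point, in m); z points along the fingers, x is the direction in which the jaws open and shut, and the axes are right-handed (so a half turn about z gives the same grasp; the last joint's range is limited). The gripper opens to 85 mm and grips with 20 to 120 N. Pads are 22 mm wide; open, the fingers measure 114 mm over their backs; the gripper's body (76 mm by 85 mm) begins 54 mm behind the grasp point. The pads swing forward as they close: fully open they stand 13 mm farther back than shut.
Start: joints at [1.274, 0.307, 1.506, -0, 1.328, -0.073], TCP at [0.128, 0.561, 0.231] pointing down, gripper open.
Joint ranges: [-3.12, 3.12], [-1.05, 2.28], [0.14, 2.33], [-1.42, 4.57], [0.1, 2.73], [-2.68, 2.68]. Speed limits (rad/s): [2.57, 2.57, 3.14, 3.14, 3.14, 3.14].

## Interface

Orientations are given as a rotation vector (axis times angle).
In Python, from rig import ctrl, fingers, eyes, job gives the robot as it stands. Calls block until the motion is done:
- ctrl.move_ptp(position, orientation): joint-space move of the TCP to a pose.
- ctrl.move_straight(position, rotation=None, feed=0.15): straight line of the TCP; rotation=None keeps the orientation; feed is the mean speed in m/s.
- ctrl.set_joints(angles): joint-space move.
- fingers.move_gripper(opening, grip_force=None): finger opening in m; grip_force is the grip in N (None keeps the last); returns when the fingers have stopped.
- ctrl.pause(seconds).
- ctrl.solve_ik(position, orientation): joint angles nearest the present ones, or None.
- ctrl.get_state(): the state.
- eyes.get_image(name): name is "side" or "top"; returns a dict with "frame" (400x640x3 uint8, blue, green, red), "fx", "fy", "cx", "cy" (pixels), "k1" (the pictures are not rectified: a ray, as slopes to the right and down, at radius r is drawn at 1 + k1 r^2 times it, then the intrinsics apply), "position" and "orientation" of the camera in the world. Camera axes: x right, y up, looking along -z (the intrinsics and any distortion apply to the point x, -y, -z); pixel columns grow to the right and rows downward; lengths in m; the calibration is good to about 2 mm. A picture is of the moment at which its call begins. There is no depth.
A pose or a line that the arm cannot do raises ctrl.IKError and nothing moves.
- job.close_job(): hands the job in, once; it reports no verdict.
The state is a dict: "time": time; "q": joint angles; "joint_velocities": joint speeds; "joint_efforts": joint torques, N m; "tcp_pos": TCP position; "tcp_rot": TCP orientation; "force": force on the tool from outside, world axes, zero at the start; "wrist_torque": the same for the moment, N m; "grip_width": finger opening in m.
Only numpy, scipy, OpenCV 4.12 (cv2) and the standard library are available. Lean on these libraries where they do the work, as an engineer would, in place of code of your own. Each camera call takes 0.05 s, during which the arm holds its last target.

## Working session

There is one attempt and no reset: what is moved stays moved. The work goes in short steps, each a Python script; the robot and the scene stay as the last script left them, time stands still between calls to the robot, and variables do not carry over. Pictures are saved under pics/ and viewed, and the job is handed in when it is done.

```bash
ls -la; mkdir -p pics
python3 - <<'E'
from rig import ctrl, fingers, eyes, job
import cv2
s=ctrl.get_state(); print(s); print(ctrl.pinch_z)
for n in("side","top"):
    im=eyes.get_image(n); cv2.imwrite(f"pics/{n}0.png",im["frame"]); print(n,{k:v for k,v in im.items() if k!="frame"})
E
```

```text
total 12
drwxr-xr-x  3 agent agent 4096 Dec  7 06:47 .
drwxr-xr-x 23 root  root  4096 Dec  7 06:47 ..
drwxr-xr-x  2 agent agent 4096 Dec  7 06:47 pics
{'time': 0.0, 'q': array([ 1.27348743e+00,  3.07599985e-01,  1.50764666e+00,  7.29024779e-06,
        1.32838681e+00, -7.34842326e-02]), 'joint_velocities': array([ 0.00096262, -0.00016408, -0.00031457,  0.00115408, -0.00059102,
        0.00112143]), 'joint_efforts': array([-1.79233466e-03, -4.57562256e+01, -2.51903415e+01, -7.95128944e-04,
        1.33774197e-02, -4.37491792e-05]), 'tcp_pos': array([0.12744096, 0.5600052 , 0.23037565]), 'tcp_rot': array([ 2.45473768,  1.95873889, -0.00265107]), 'force': array([-0.10852642, -0.62880546, -0.87579316]), 'wrist_torque': array([0.00791919, 0.00967407, 0.00881001]), 'grip_width': 0.08516097850277937}
0.0187
side {'fx': 399.3480013377972, 'fy': 399.3480013377972, 'cx': 315.44559903290616, 'cy': 195.2423673159899, 'k1': -0.06607804147648898, 'position': array([ 0.19113758, -1.14135685,  0.77627096]), 'orientation': array([ 1.00861087, -0.18379079, -0.298022  ])}
top {'fx': 365.76585762061, 'fy': 365.76585762061, 'cx': 322.977411135411, 'cy': 198.25852073581953, 'k1': -0.017692049467660072, 'position': array([ 0.49799838, -0.06828261,  1.20751471]), 'orientation': array([ 0.04862019, -0.04784467, -1.58357686])}
```

View pics/side0.png

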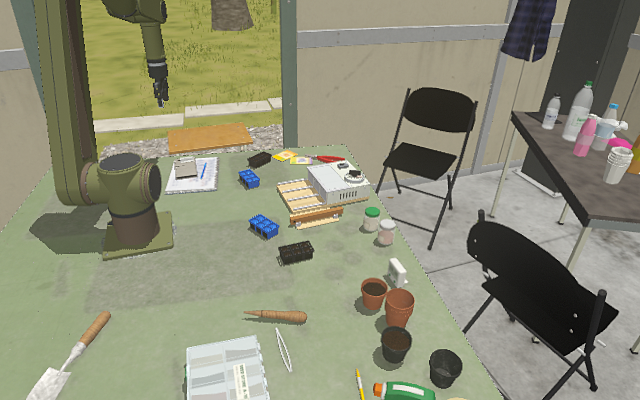

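View pics/top0.png

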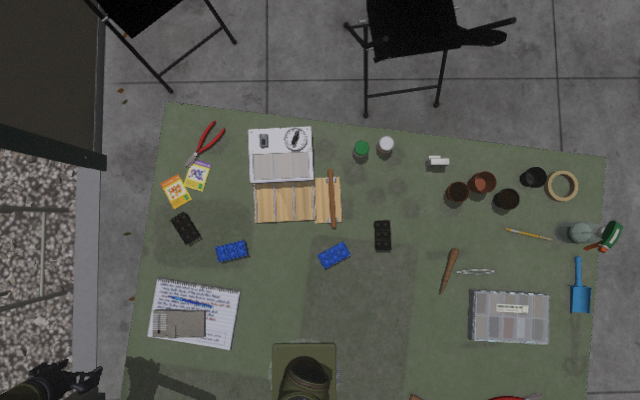

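The top view shows two black trays at (186,228) and (382,235), plus two blue look-alikes at (232,250) and (334,255). The cabinet is at (281,155) and its apron at (285,201). The stick is at (332,198) and the dial at (296,139). I'll write helpers and measure.

```bash
cat > h.py <<'E'
import numpy as np, cv2
from scipy.spatial.transform import Rotation as R
from scipy.optimize import brentq
def cam(im): 
    return np.array(im["position"]), R.from_rotvec(im["orientation"])
def ray(im,px):
    px=np.atleast_2d(np.asarray(px,float))
    xd=(px[:,0]-im["cx"])/im["fx"]; yd=(px[:,1]-im["cy"])/im["fy"]
    rd=np.hypot(xd,yd); r=rd.copy()
    for _ in range(30): r=rd/(1+im["k1"]*r*r)
    s=np.where(rd>0,r/np.maximum(rd,1e-12),1)
    d=np.c_[xd*s,-yd*s,-np.ones(len(px))]
    p,o=cam(im); d=o.apply(d); return p,d
def onz(im,px,z):
    p,d=ray(im,px); t=(z-p[2])/d[:,2]; return p+d*t[:,None]
def proj(im,P):
    P=np.atleast_2d(P); p,o=cam(im); c=o.inv().apply(P-p)
    x=c[:,0]/-c[:,2]; y=-c[:,1]/-c[:,2]; s=1+im["k1"]*(x*x+y*y)
    return np.c_[im["cx"]+im["fx"]*x*s, im["cy"]+im["fy"]*y*s]
def tri(im1,p1,im2,p2):
    a,d=ray(im1,p1); b,e=ray(im2,p2); d=d[0]/np.linalg.norm(d[0]); e=e[0]/np.linalg.norm(e[0])
    st=np.linalg.lstsq(np.c_[d,-e],b-a,rcond=None)[0]
    return (a+d*st[0]+b+e*st[1])/2, np.linalg.norm(a+d*st[0]-b-e*st[1])
E
python3 - <<'E'
from rig import eyes
import cv2,pickle
ims={n:eyes.get_image(n) for n in("side","top")}
pickle.dump(ims,open("ims0.pkl","wb"))
t=ims["top"]["frame"]; s=ims["side"]["frame"]
cv2.imwrite("pics/t1.png",cv2.resize(t[115:275,150:350],None,fx=4,fy=4,interpolation=cv2.INTER_CUBIC)[:600])
c=cv2.resize(s[140:270,225:405],None,fx=4.4,fy=4.4,interpolation=cv2.INTER_CUBIC)
cv2.imwrite("pics/s1.png",c)
cv2.imwrite("pics/t2.png",cv2.resize(t[110:275,300:420],None,fx=3.6,fy=3.6,interpolation=cv2.INTER_CUBIC))
E
```

```text
(no output)
```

View pics/t1.png

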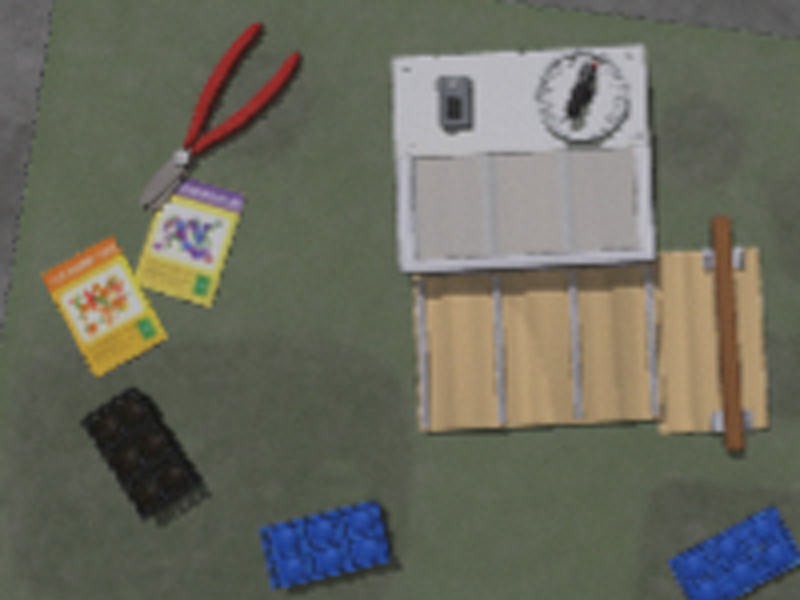

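View pics/s1.png

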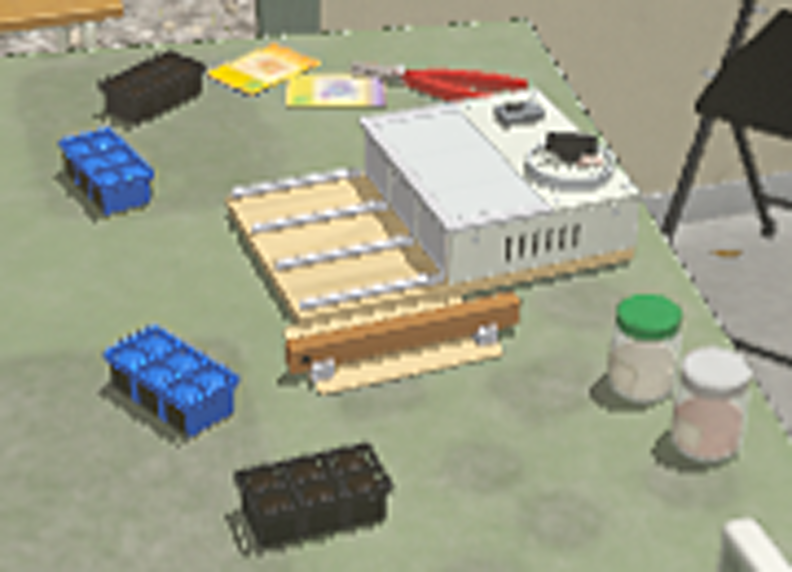

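Only two black trays are present, plus two blue decoys to leave alone. Next I'll get accurate cabinet corners.

Run:
```python
import cv2,pickle
ims=pickle.load(open("ims0.pkl","rb"))
t=ims["top"]["frame"]; s=ims["side"]["frame"]
cv2.imwrite("pics/t3.png",cv2.resize(t[122:192,244:346],None,fx=7.8,fy=7.8,interpolation=cv2.INTER_CUBIC))
cv2.imwrite("pics/t4.png",cv2.resize(t[165:237,244:346],None,fx=7.8,fy=7.8,interpolation=cv2.INTER_CUBIC))
cv2.imwrite("pics/s3.png",cv2.resize(s[155:235,270:380],None,fx=7.2,fy=7.2,interpolation=cv2.INTER_CUBIC))
```

```text
(no output)
```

View pics/t3.png

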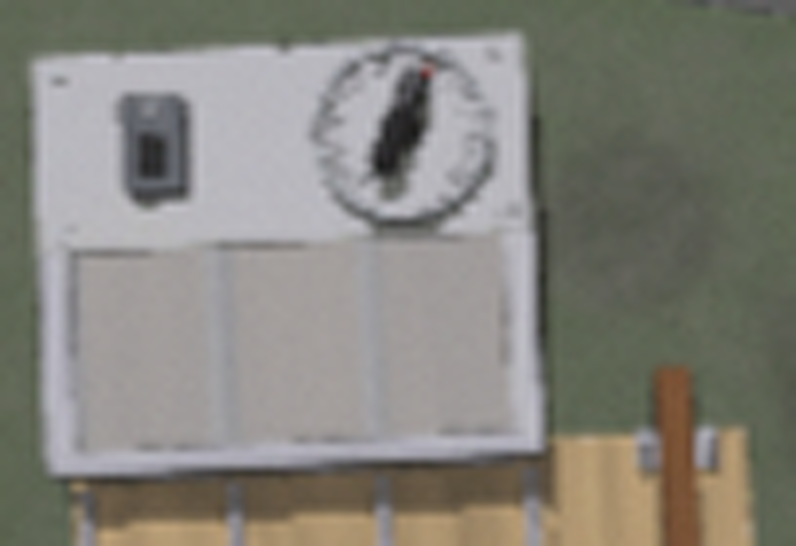

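View pics/t4.png

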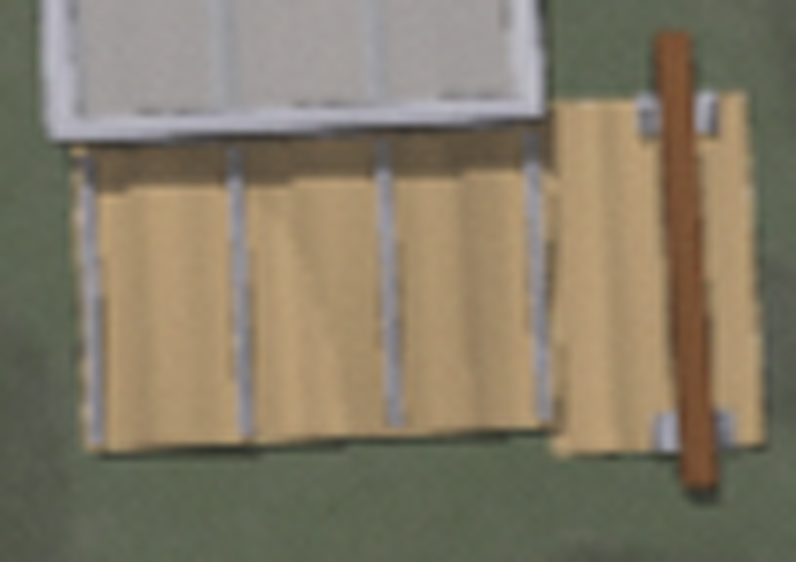

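View pics/s3.png

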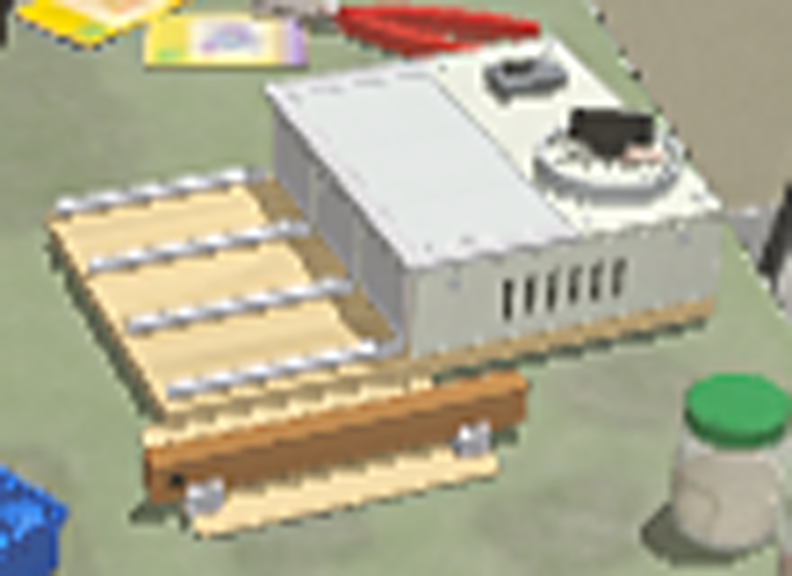

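```bash
cat >> h.py <<'E'
def kabsch2(A,B):
    A=np.asarray(A)[:,:2];B=np.asarray(B)[:,:2]; a=A.mean(0);b=B.mean(0)
    H=(A-a).T@(B-b); th=np.arctan2(H[0,1]-H[1,0],H[0,0]+H[1,1])
    Rm=np.array([[np.cos(th),-np.sin(th)],[np.sin(th),np.cos(th)]]); t=b-Rm@a
    return th,t,(A@Rm.T+t)-B
E
python3 - <<'E'
from h import *
import pickle
ims=pickle.load(open("ims0.pkl","rb")); T=ims["top"];S=ims["side"]
t3=lambda u,v:((u+.5)/7.8-.5+244,(v+.5)/7.8-.5+122)
t4=lambda u,v:((u+.5)/7.8-.5+244,(v+.5)/7.8-.5+165)
s3=lambda u,v:((u+.5)/7.2-.5+270,(v+.5)/7.2-.5+155)
pts=[("BL",(.168,.1,.07),t3(32,60),s3(548,38)),("BR",(.168,-.1,.07),t3(523,34),s3(720,207)),
("FR",(-.004,-.1,.07),t3(545,447),s3(408,268)),("FL",(-.004,.1,.07),t3(48,476),s3(267,90)),
("AL",(-.128,.1,.016),t4(83,452),s3(50,220)),("AR",(-.128,-.1,.016),t4(553,432),s3(168,412))]
C=[];WT=[];WS=[]
for n,c,a,b in pts:
    P,e=tri(T,a,S,b); print(n,P.round(4),"gap",round(e,4))
    C.append(c);WT.append(onz(T,[a],c[2])[0]);WS.append(onz(S,[b],c[2])[0])
for nm,W in(("top",WT),("side",WS),("both",None)):
    A,B=(C,W) if W is not None else (C+C,WT+WS)
    th,t,r=kabsch2(A,B); print(nm,th,t,(r*1e3).round(1).tolist())
E
```

```text
BL [0.7881 0.1682 0.066 ] gap 0.0045
BR [ 0.7966 -0.0315  0.0654] gap 0.0035
FR [ 0.6276 -0.0384  0.0647] gap 0.0041
FL [0.6202 0.1618 0.0627] gap 0.0011
AL [0.4959 0.1582 0.0061] gap 0.0017
AR [ 0.5024 -0.0398  0.008 ] gap 0.0031
top 0.03327826874189829 [0.62652655 0.06169205] [[1.9, 0.6], [0.7, -0.5], [-3.1, 0.8], [-0.8, 1.3], [0.2, 0.8], [1.1, -3.0]]
side 0.04954422084235146 [0.62201042 0.05174997] [[2.6, -0.9], [4.1, -1.1], [0.7, -2.0], [-2.3, 2.8], [-3.6, 4.0], [-1.5, -2.7]]
both 0.04135168421391381 [0.62426806 0.05672171] [[-1.3, -3.1], [-0.8, -4.0], [-4.5, -4.2], [-3.8, -3.7], [-2.8, -5.2], [-0.3, -8.9], [5.7, 2.8], [5.6, 2.4], [2.1, 2.9], [0.8, 7.8], [-0.6, 10.1], [-0.1, 3.3]]
```

Top and side disagree by about 10 mm, with heights reading 5–9 mm low. I'll calibrate both cameras against the robot's own fingertips near the work area, on the way to the knob. First I'll check the wrist range for the knob turn.

```bash
cat >> h.py <<'E'
def down(a):
    x=np.array([np.cos(a),np.sin(a),0]);z=np.array([0,0,-1.]);y=np.cross(z,x)
    return R.from_matrix(np.c_[x,y,z]).as_rotvec()
def cab2w(pose,p):
    x,y,th=pose; p=np.asarray(p,float); c,s=np.cos(th),np.sin(th)
    return np.array([x+c*p[0]-s*p[1],y+s*p[0]+c*p[1],p[2]])
E
python3 - <<'E'
from h import *
from rig import ctrl
k=cab2w((.6243,.0567,.04),(.127,-.05,.2)); print(k)
for d in (67.4,-112.6,157.4,-22.6): 
    q=ctrl.solve_ik(k,down(np.radians(d))); print(d,None if q is None else q.round(3))
E
```

```text
[0.75319788 0.01181864 0.2       ]
67.4 [-0.04   0.578  1.123 -0.     1.44  -1.217]
-112.6 [-0.04   0.578  1.123 -0.     1.44   1.925]
157.4 None
-22.6 [-0.04   0.578  1.123 -0.     1.44   0.354]
```

```bash
cat >> h.py <<'E'
def tilt(a,t):
    x=np.array([-np.sin(a),np.cos(a),0])*-1; h=np.array([np.cos(a),np.sin(a),0])
    z=np.sin(t)*h+np.array([0,0,-np.cos(t)]); y=np.cross(z,x)
    return R.from_matrix(np.c_[x,y,z]).as_rotvec()
E
python3 - <<'E'
from h import *
from rig import ctrl
for p in [(.62,.06,.2),(.62,.06,.12),(.70,.0,.15),(.52,.2,.12),(.5,-.1,.12)]:
    q=ctrl.solve_ik(p,tilt(0.05,np.radians(45))); print(p,None if q is None else q.round(3))
E
```

```text
(0.62, 0.06, 0.2) None
(0.62, 0.06, 0.12) [ 0.013  0.371  2.222  3.03   0.237 -1.489]
(0.7, 0.0, 0.15) [-0.126  0.374  2.029  1.872  0.13  -0.429]
(0.52, 0.2, 0.12) [ 0.494  0.341  2.311  4.062  0.392 -2.129]
(0.5, -0.1, 0.12) None
```

Run:
```python
from h import *
from rig import ctrl
for t in(-25,-40):
  for p in [(.62,.06,.12),(.70,.0,.15),(.52,.2,.12),(.5,-.1,.12)]:
    q=ctrl.solve_ik(p,tilt(0.0,np.radians(t))); print(t,p,None if q is None else q.round(3))
```

```text
-25 (0.62, 0.06, 0.12) [0.023 0.697 1.185 0.01  1.696 1.593]
-25 (0.7, 0.0, 0.15) [-0.049  0.785  0.917 -0.022  1.875  1.52 ]
-25 (0.52, 0.2, 0.12) [0.227 0.604 1.381 0.095 1.582 1.779]
-25 (0.5, -0.1, 0.12) [-0.215  0.555  1.484 -0.09   1.531  1.379]
-40 (0.62, 0.06, 0.12) [0.021 0.851 0.984 0.015 2.005 1.593]
-40 (0.7, 0.0, 0.15) [-0.045  0.954  0.67  -0.036  2.214  1.515]
-40 (0.52, 0.2, 0.12) [0.204 0.75  1.215 0.136 1.862 1.767]
-40 (0.5, -0.1, 0.12) [-0.191  0.703  1.323 -0.126  1.803  1.394]
```

Run:
```python
from h import *
from rig import ctrl,eyes,fingers
import pickle
fingers.move_gripper(0.0,grip_force=30)
out=[]
for p in [(.50,.2,.12),(.62,.06,.13),(.5,-.1,.10)]:
    ctrl.move_ptp(p,tilt(0.0,np.radians(-40)))
    ctrl.pause(.2)
    st=ctrl.get_state(); d={n:eyes.get_image(n) for n in("side","top")}; out.append((st["tcp_pos"],st["tcp_rot"],d))
    print(st["time"],st["tcp_pos"],st["force"].round(1))
pickle.dump(out,open("cal.pkl","wb"))
rows=[]
for n in("side","top"):
    r=[]
    for tp,_,d in out:
        u,v=proj(d[n],tp)[0].round().astype(int); print(n,u,v)
        c=cv2.resize(d[n]["frame"][v-16:v+16,u-16:u+16],(256,256),interpolation=cv2.INTER_CUBIC); cv2.circle(c,(132,132),3,(0,0,255),-1); r.append(c)
    rows.append(np.hstack(r))
cv2.imwrite("pics/cal.png",np.vstack(rows))
```

```text
3.1167 [0.49964817 0.20099358 0.12040265] [-0.3  0.4  0.4]
4.1833 [0.61894821 0.0618998  0.13034507] [-0.   0.2  0.8]
5.3083 [ 0.50143    -0.09889195  0.09988589] [0.9 1.3 0.3]
side 273 153
side 315 163
side 297 198
top 233 221
top 279 180
top 333 219
```

View pics/cal.png

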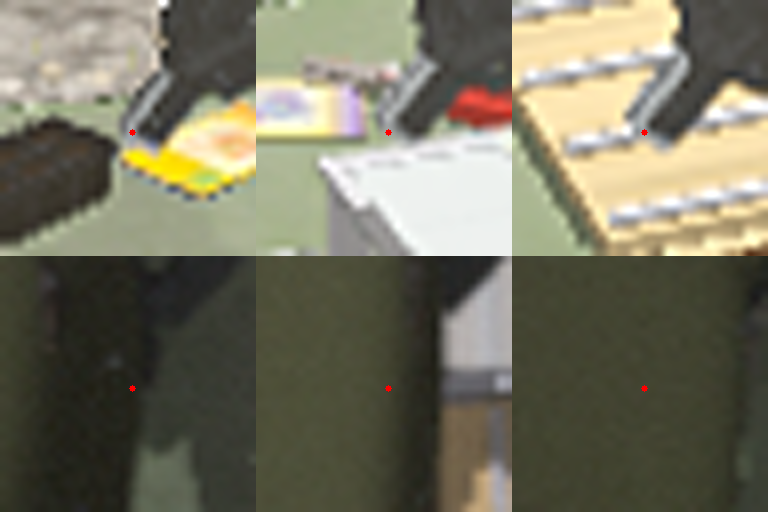

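Run:
```python
from h import *
from rig import ctrl
for a in(-90,-120,-150):
 for t in(40,60):
  for p in [(.62,.06,.12),(.65,.0,.15),(.48,.15,.12),(.48,-.02,.12)]:
    q=ctrl.solve_ik(p,tilt(np.radians(a),np.radians(t))); print(a,t,p,None if q is None else q.round(3))
```

```text
-90 40 (0.62, 0.06, 0.12) [ 0.387  0.638  1.471 -0.65   1.386 -2.513]
-90 40 (0.65, 0.0, 0.15) [ 0.291  0.61   1.435 -0.677  1.383 -2.62 ]
-90 40 (0.48, 0.15, 0.12) [ 0.612  0.563  1.641 -0.562  1.414 -2.302]
-90 40 (0.48, -0.02, 0.12) [ 0.347  0.473  1.846 -0.705  1.202 -2.403]
-90 60 (0.62, 0.06, 0.12) [ 0.494  0.795  1.427 -0.868  1.594 -2.347]
-90 60 (0.65, 0.0, 0.15) [ 0.401  0.756  1.42  -0.923  1.564 -2.429]
-90 60 (0.48, 0.15, 0.12) [ 0.714  0.745  1.568 -0.717  1.651 -2.164]
-90 60 (0.48, -0.02, 0.12) [ 0.486  0.662  1.823 -0.886  1.421 -2.148]
-120 40 (0.62, 0.06, 0.12) [ 0.292  0.752  1.211 -0.461  1.711 -2.265]
-120 40 (0.65, 0.0, 0.15) [ 0.209  0.738  1.156 -0.506  1.736 -2.366]
-120 40 (0.48, 0.15, 0.12) [ 0.476  0.648  1.447 -0.356  1.655 -2.059]
-120 40 (0.48, -0.02, 0.12) [ 0.235  0.573  1.618 -0.487  1.485 -2.206]
-120 60 (0.62, 0.06, 0.12) [ 0.359  0.928  1.076 -0.642  1.98  -2.25 ]
-120 60 (0.65, 0.0, 0.15) [ 0.282  0.907  1.041 -0.712  1.978 -2.349]
-120 60 (0.48, 0.15, 0.12) [ 0.535  0.838  1.311 -0.472  1.938 -2.026]
-120 60 (0.48, -0.02, 0.12) [ 0.322  0.761  1.523 -0.621  1.735 -2.105]
-150 40 (0.62, 0.06, 0.12) [ 0.164  0.83   1.032 -0.245  1.935 -1.94 ]
-150 40 (0.65, 0.0, 0.15) [ 0.09   0.834  0.944 -0.301  1.997 -2.04 ]
-150 40 (0.48, 0.15, 0.12) [ 0.317  0.694  1.344 -0.136  1.79  -1.76 ]
-150 40 (0.48, -0.02, 0.12) [ 0.083  0.644  1.457 -0.28   1.685 -1.95 ]
-150 60 (0.62, 0.06, 0.12) [ 0.195  1.029  0.822 -0.376  2.278 -1.991]
-150 60 (0.65, 0.0, 0.15) [ 0.127  1.03   0.739 -0.477  2.325 -2.117]
-150 60 (0.48, 0.15, 0.12) [ 0.337  0.891  1.171 -0.188  2.111 -1.762]
-150 60 (0.48, -0.02, 0.12) [ 0.129  0.838  1.31  -0.371  1.979 -1.93 ]
```

Run:
```python
from h import *
from rig import ctrl,eyes,fingers
import pickle
rot=(R.from_rotvec(tilt(np.radians(-90),np.radians(55)))*R.from_euler('z',np.pi)).as_rotvec()
out=[]
ctrl.move_ptp((.5,.0,.2),rot)
for p in [(.55,-.02,.11),(.66,.03,.14),(.57,.09,.12)]:
    ctrl.move_ptp(p,rot)
    ctrl.pause(.2)
    st=ctrl.get_state(); d={n:eyes.get_image(n) for n in("side","top")}; out.append((st["tcp_pos"],st["tcp_rot"],d))
    print(st["time"],st["tcp_pos"],st["force"].round(1))
pickle.dump(out,open("cal2.pkl","wb"))
rows=[]
for n in("side","top"):
    r=[]
    for tp,_,d in out:
        u,v=proj(d[n],tp)[0].round().astype(int); print(n,u,v)
        c=cv2.resize(d[n]["frame"][v-16:v+16,u-16:u+16],(256,256),interpolation=cv2.INTER_CUBIC); cv2.circle(c,(132,132),3,(0,0,255),-1); r.append(c)
    rows.append(np.hstack(r))
cv2.imwrite("pics/cal2.png",np.vstack(rows))
```

```text
6.9083 [ 0.55003108 -0.02010312  0.11154285] [ 0.6 -1.   0.2]
7.775 [0.65839138 0.02950502 0.13984674] [0.3 0.1 0.5]
8.5917 [0.57085091 0.08952618 0.12023399] [0.2 0.4 0.4]
side 304 181
side 329 163
side 300 164
top 307 204
top 289 167
top 270 197
```

View pics/cal2.png

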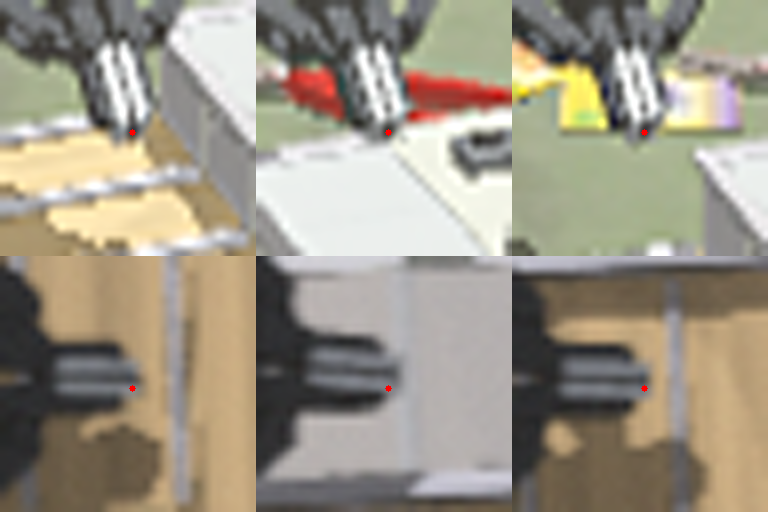

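Run:
```python
from h import *
import pickle
out=pickle.load(open("cal2.pkl","rb"))
rows=[]
for n in("side","top"):
    r=[]
    for tp,_,d in out:
        u,v=proj(d[n],tp)[0].round().astype(int); 
        if n=="top": u-=2
        else: v-=2
        c=cv2.resize(d[n]["frame"][v-8:v+9,u-8:u+9],(272,272),interpolation=cv2.INTER_CUBIC); c=cv2.convertScaleAbs(c,alpha=1.5)
        for k in range(0,272,16*2): cv2.line(c,(k+8,0),(k+8,4),(0,0,255),1);cv2.line(c,(0,k+8),(4,k+8),(0,0,255),1)
        print(n,"origin px",u-8,v-8, "proj",proj(d[n],tp)[0].round(2)); r.append(c[:, :264])
    rows.append(np.hstack(r))
cv2.imwrite("pics/cal3.png",np.vstack(rows))
```

```text
side origin px 296 171 proj [303.86 180.84]
side origin px 321 153 proj [328.85 162.64]
side origin px 292 154 proj [300.08 163.64]
top origin px 297 196 proj [307.02 203.54]
top origin px 279 159 proj [289.34 166.51]
top origin px 260 189 proj [270.04 196.92]
```

View pics/cal3.png

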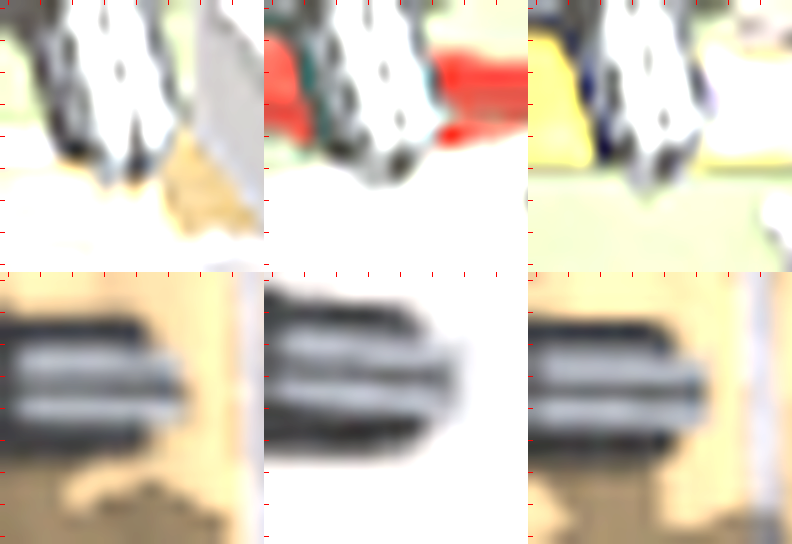

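```bash
cat >> h.py <<'E'
OFF={"top":np.array([-.7,-1.0]),"side":np.array([-1.25,.1])}
def P(ims,n,pts): return proj(ims[n],pts)+OFF[n]
def Z(ims,n,px,z): return onz(ims[n],np.atleast_2d(np.asarray(px,float))-OFF[n],z)
def TRI(ims,pt,ps): return tri(ims["top"],np.asarray(pt)-OFF["top"],ims["side"],np.asarray(ps)-OFF["side"])
E
python3 - <<'E'
from h import *
import pickle
ims=pickle.load(open("ims0.pkl","rb"))
pose=(.6235,.0585,.034)
segs=[]
def box(x0,x1,y0,y1,z): return [((a),(b)) for a,b in zip([(x0,y0,z),(x1,y0,z),(x1,y1,z),(x0,y1,z)],[(x1,y0,z),(x1,y1,z),(x0,y1,z),(x0,y0,z)])]
segs+=box(-.004,.168,-.1,.1,.07)+box(-.128,.168,-.1,.1,.016)+box(-.16,.03,-.163,-.147,.032)
for n,(x,y,w,h,s) in {"top":(244,120,104,112,5),"side":(268,150,112,90,7)}.items():
    c=cv2.resize(ims[n]["frame"][y:y+h,x:x+w],None,fx=s,fy=s,interpolation=cv2.INTER_CUBIC)
    f=lambda p:tuple(int(v) for v in (P(ims,n,cab2w(pose,p))[0]-(x,y)+.5)*s)
    for a,b in segs: cv2.line(c,f(a),f(b),(0,0,255),1)
    cv2.circle(c,f((.127,-.05,.1055)),4,(0,255,0),1)
    cv2.imwrite(f"pics/ov_{n}.png",c)
E
```

```text
(no output)
```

View pics/ov_top.png

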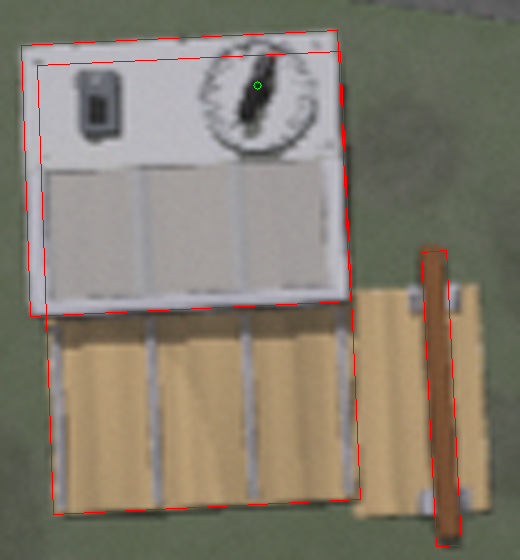

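View pics/ov_side.png

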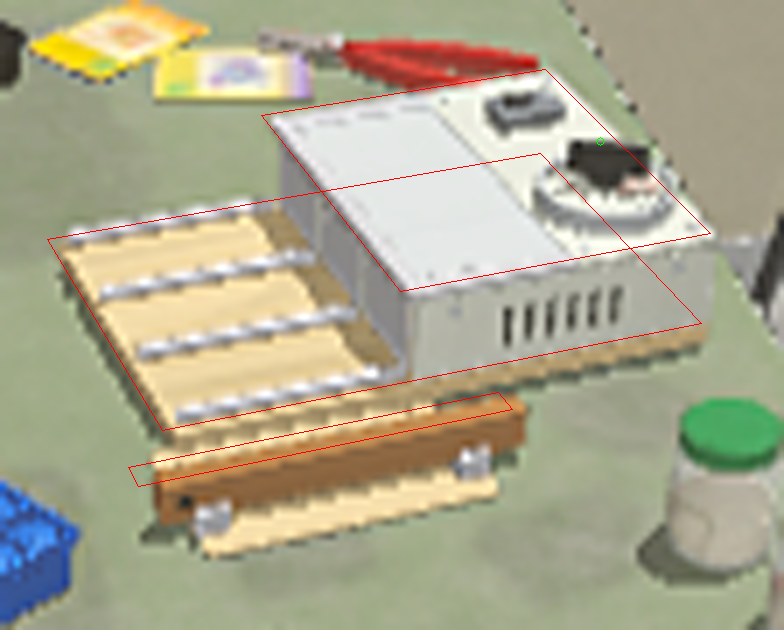

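Run:
```python
from h import *
from rig import ctrl,eyes
import pickle
for i in range(5):
    s=ctrl.get_state(); print(s["tcp_pos"].round(4),s["q"].round(4)); ctrl.pause(.05)
out=pickle.load(open("cal.pkl","rb"))
r=[]
for tp,_,d in out:
    n="side"; u,v=proj(d[n],tp)[0].round().astype(int); v-=2;u+=2
    c=cv2.resize(d[n]["frame"][v-8:v+9,u-8:u+9],(272,272),interpolation=cv2.INTER_CUBIC); c=cv2.convertScaleAbs(c,alpha=1.5)
    for k in range(0,272,32): cv2.line(c,(k+8,0),(k+8,4),(0,0,255),1);cv2.line(c,(0,k+8),(4,k+8),(0,0,255),1)
    print(n,"origin px",u-8,v-8, "proj",proj(d[n],tp)[0].round(2)); r.append(c[:, :264])
cv2.imwrite("pics/cal4.png",np.hstack(r))
```

```text
[0.5707 0.0894 0.1201] [ 0.5425  0.7277  1.5036 -0.777   1.553   0.8294]
[0.5705 0.0894 0.1201] [ 0.5426  0.7277  1.5037 -0.7769  1.553   0.8293]
[0.5704 0.0894 0.12  ] [ 0.5427  0.7278  1.5039 -0.7769  1.553   0.8293]
[0.5703 0.0895 0.12  ] [ 0.5429  0.7277  1.5041 -0.7769  1.553   0.8294]
[0.5702 0.0896 0.12  ] [ 0.5431  0.7277  1.5042 -0.7769  1.553   0.8294]
side origin px 267 143 proj [273.34 153.44]
side origin px 309 153 proj [315.22 162.62]
side origin px 291 188 proj [296.92 197.81]
```

View pics/cal4.png

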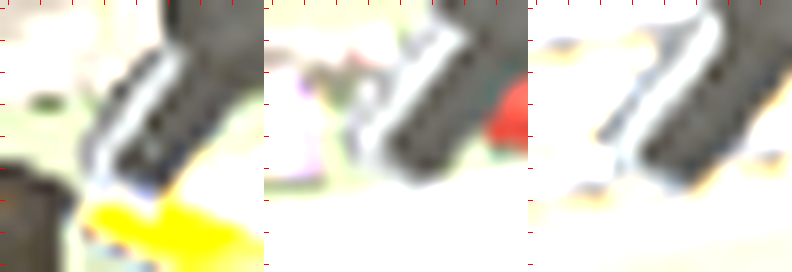

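```bash
sed -i 's/^OFF=.*/OFF={"top":np.array([-.4,-1.0]),"side":np.array([0,.8])}/' h.py
python3 - <<'E'
from h import *
import pickle
ims=pickle.load(open("ims0.pkl","rb")); T=ims["top"];S=ims["side"]
t3=lambda u,v:((u+.5)/7.8-.5+244,(v+.5)/7.8-.5+122)
t4=lambda u,v:((u+.5)/7.8-.5+244,(v+.5)/7.8-.5+165)
s3=lambda u,v:((u+.5)/7.2-.5+270,(v+.5)/7.2-.5+155)
pts=[("BL",(.168,.1,.07),t3(32,60),s3(548,38)),("BR",(.168,-.1,.07),t3(523,34),s3(720,207)),
("FR",(-.004,-.1,.07),t3(545,447),s3(408,268)),("FL",(-.004,.1,.07),t3(48,476),s3(267,90)),
("AL",(-.128,.097,.016),t4(83,452),s3(50,220)),("AR",(-.128,-.097,.016),t4(553,432),s3(168,412)),
("stick near L",(-.16,-.147,.032),t4(682,490),s3(147,446)),("stick far R",(.03,-.163,.032),t4(690,30),s3(528,388)),
("knobtop hand end",(0,0,.1055),t3(418,72),s3(656,118)),("knob tail",(0,0,.1055),t3(383,178),s3(571,112))]
C=[];WT=[];WS=[]
for n,c,a,b in pts:
    p,e=TRI(ims,a,b); print(n,p.round(4),"gap",round(e,4),Z(ims,"top",a,c[2])[0].round(4),Z(ims,"side",b,c[2])[0].round(4))
    C.append(c);WT.append(Z(ims,"top",a,c[2])[0]);WS.append(Z(ims,"side",b,c[2])[0])
C,WT,WS=C[:6],WT[:6],WS[:6]
for nm,W in(("top",WT),("side",WS),("both",None)):
    A,B=(C,W) if W is not None else (C+C,WT+WS)
    th,t,r=kabsch2(A,B); print(nm,th,t,(r*1e3).round(1).tolist())
pose=(t[0],t[1],th)
print("knob",cab2w(pose,(.127,-.05,.1055)))
E
```

```text
BL [0.785  0.1654 0.0711] gap 0.0016 [0.786  0.1654 0.07  ] [0.7851 0.1674 0.07  ]
BR [ 0.7936 -0.0333  0.07  ] gap 0.0006 [ 0.7939 -0.0334  0.07  ] [ 0.7932 -0.0334  0.07  ]
FR [ 0.6253 -0.0402  0.0692] gap 0.0012 [ 0.6258 -0.0404  0.07  ] [ 0.6242 -0.0413  0.07  ]
FL [0.6179 0.1592 0.0678] gap 0.0017 [0.6168 0.159  0.07  ] [0.6174 0.155  0.07  ]
AL [0.494  0.1555 0.0115] gap 0.0045 [0.4918 0.1553 0.016 ] [0.4943 0.1472 0.016 ]
AR [ 0.5004 -0.0416  0.0128] gap 0.006 [ 0.4976 -0.0408  0.016 ] [ 0.502 -0.047  0.016]
stick near L [ 0.4756 -0.0946  0.033 ] gap 0.0051 [ 0.4731 -0.0939  0.032 ] [ 0.4784 -0.0939  0.032 ]
stick far R [ 0.6638 -0.1001  0.03  ] gap 0.0005 [ 0.6633 -0.1     0.032 ] [ 0.6628 -0.1029  0.032 ]
knobtop hand end [0.7722 0.0064 0.1031] gap 0.0031 [0.7701 0.0068 0.1055] [0.7718 0.0023 0.1055]
knob tail [0.7305 0.02   0.1062] gap 0.0049 [0.7283 0.0208 0.1055] [0.7337 0.0211 0.1055]
top 0.03335130790556228 [0.62331183 0.06043862] [[1.9, 0.6], [0.7, -0.5], [-3.1, 0.7], [-0.8, 1.3], [0.3, -2.2], [1.0, 0.0]]
side 0.05020608690676984 [0.62404098 0.05737263] [[1.7, -1.7], [3.6, -0.7], [0.9, -1.4], [-2.4, 2.1], [-3.0, 0.7], [-0.9, 1.1]]
both 0.04173873449143138 [0.62367596 0.05890609] [[1.3, 0.4], [1.9, -0.6], [-1.9, -0.8], [-1.3, -0.3], [-0.1, -4.8], [2.3, -2.5], [2.3, -1.6], [2.5, -0.6], [-0.3, 0.1], [-1.9, 3.7], [-2.6, 3.3], [-2.1, 3.7]]
knob [0.75265168 0.01424891 0.1055    ]
```

Run:
```python
from h import *
import pickle
ims=pickle.load(open("ims0.pkl","rb"))
t4=lambda u,v:((u+.5)/7.8-.5+244,(v+.5)/7.8-.5+165)
s3=lambda u,v:((u+.5)/7.2-.5+270,(v+.5)/7.2-.5+155)
for (a,b),y in zip([((86,160),(97,445)),((235,150),(247,437)),((382,145),(397,425)),((532,140),(545,418))],(.093,.031,-.031,-.093)):
    A=Z(ims,"top",t4(*a),.024)[0];B=Z(ims,"top",t4(*b),.024)[0]; d=A-B; print("top",np.arctan2(d[1],d[0]).round(4),A[:2].round(4),B[:2].round(4))
for a,b in [((257,172),(62,209)),((305,228),(95,266)),((350,286),(133,326)),((393,346),(172,391))]:
    A=Z(ims,"side",s3(*a),.024)[0];B=Z(ims,"side",s3(*b),.024)[0]; d=A-B; print("side",np.arctan2(d[1],d[0]).round(4),A[:2].round(4),B[:2].round(4))
print([cab2w((.6237,.0595,.036),(x,y,0))[:2].round(4).tolist() for y in(.093,.031,-.031,-.093) for x in(-.0,-.125)])
```

```text
top 0.0364 [0.6133 0.1523] [0.4947 0.148 ]
top 0.0365 [0.6166 0.0901] [0.4972 0.0858]
top 0.045 [0.6179 0.0288] [0.5013 0.0236]
top 0.035 [ 0.6191 -0.0337] [ 0.5034 -0.0378]
side 0.0625 [0.6102 0.1498] [0.5    0.1429]
side 0.0334 [0.6154 0.0849] [0.5012 0.0811]
side 0.0263 [0.6183 0.0228] [0.5039 0.0198]
side 0.0447 [ 0.6194 -0.0368] [ 0.5056 -0.0419]
[[0.6204, 0.1524], [0.4954, 0.1479], [0.6226, 0.0905], [0.4977, 0.086], [0.6248, 0.0285], [0.4999, 0.024], [0.627, -0.0334], [0.5021, -0.0379]]
```

Heights now check out: roof 0.068–0.071, stick top 0.030–0.033, bar top 0.103–0.106. The cabinet pose is about (0.6237, 0.059, 0.037). Next is the knob grasp.

```bash
cat >> h.py <<'E'
POSE=(.6237,.0590,.037)
def snap(name,boxes=None):
    from rig import eyes
    import pickle
    ims={n:eyes.get_image(n) for n in("side","top")}; pickle.dump(ims,open(f"{name}.pkl","wb"))
    return ims
def crop(ims,n,x,y,w,h,s,fn):
    cv2.imwrite(f"pics/{fn}.png",cv2.resize(ims[n]["frame"][y:y+h,x:x+w],None,fx=s,fy=s,interpolation=cv2.INTER_CUBIC))
def st(tag=""):
    from rig import ctrl
    s=ctrl.get_state(); print(tag,"t",round(s["time"],2),"tcp",s["tcp_pos"].round(4),"F",s["force"].round(1),"M",s["wrist_torque"].round(2),"w",round(s["grip_width"],4)); return s
E
python3 - <<'E'
from h import *
from rig import ctrl,fingers,eyes
k=(.752,.0135); rot=down(np.radians(-108.4))
q=ctrl.solve_ik((k[0],k[1],.2),rot); print(q)
ctrl.move_straight((.57,.09,.22),feed=.3)
ctrl.move_ptp((k[0],k[1],.18),rot)
fingers.move_gripper(.045)
ctrl.move_straight((k[0],k[1],.125)); ctrl.pause(.2)
print(st()["q"].round(3))
ims=snap("k1"); crop(ims,"side",300,130,100,75,8,"k1s"); crop(ims,"top",240,100,100,75,8,"k1t")
E
```

```text
[-3.81872621e-02  5.76355855e-01  1.12638765e+00 -4.44089210e-16
  1.43884915e+00  1.85374965e+00]
 t 11.71 tcp [0.7531 0.0134 0.1268] F [ 0.5 -0.8  0.1] M [-0.02 -0.05 -0.02] w 0.045
[-0.038  0.627  1.217  0.     1.294  1.854]
```

View pics/k1s.png

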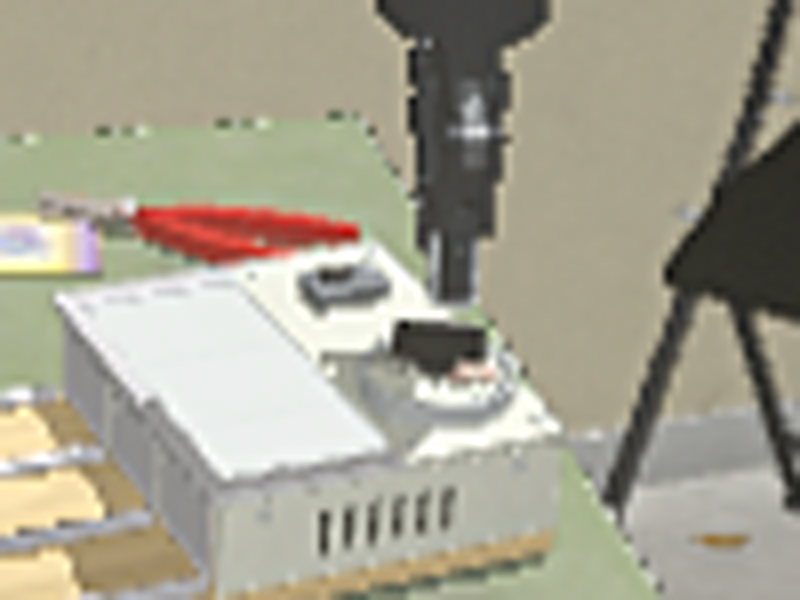

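Run:
```python
from h import *
import pickle
from rig import ctrl
ims=pickle.load(open("k1.pkl","rb"))
s=st()
tp=s["tcp_pos"]
print("proj tcp side",proj(ims["side"],tp)[0], "finger obs u",(454+.5)/8-.5+300)
a=np.radians(-108.4); near=tp+.029*np.array([np.cos(a),np.sin(a),0]); print("near outer finger proj",proj(ims["side"],near)[0])
near=tp+.036*np.array([np.cos(a),np.sin(a),0]); print("near outer finger proj",proj(ims["side"],near)[0])
i0=pickle.load(open("ims0.pkl","rb"))
t3=lambda u,v:((u+.5)/7.8-.5+244,(v+.5)/7.8-.5+122)
print("dial top", Z(i0,"top",t3(404,136),.083))
k8=lambda u,v:((u+.5)/8-.5+300,(v+.5)/8-.5+130)
s3=lambda u,v:((u+.5)/7.2-.5+270,(v+.5)/7.2-.5+155)
print("dial side", Z(i0,"side",s3((534+686)/2,153),.083))
for p in [(393,322),(487,330)]: print("bar side",Z(ims,"side",k8(*p),.1055))
```

```text
t 11.81 tcp [0.7527 0.0134 0.1264] F [ 0.2 -0.1 -0. ] M [-0.   -0.   -0.01] w 0.045
proj tcp side [354.95073991 164.35262261] finger obs u 356.3125
near outer finger proj [355.76365965 168.11611692]
near outer finger proj [355.96413017 169.04462109]
dial top [[0.74980878 0.01410818 0.083     ]]
dial side [[0.75310838 0.01322055 0.083     ]]
bar side [[0.73398292 0.02352441 0.1055    ]]
bar side [[0.77143213 0.00359533 0.1055    ]]
```

Run:
```python
from h import *
from rig import ctrl,fingers,eyes
ctrl.move_straight((.7505,.0137,.0885),feed=.06); ctrl.pause(.4); st("down")
fingers.move_gripper(.0,grip_force=20); ctrl.pause(.3); s=st("grip"); print(s["q"])
ims=snap("k2"); crop(ims,"side",300,130,100,75,8,"k2s")
```

```text
down t 12.97 tcp [0.7507 0.0137 0.0889] F [-0.  -0.1  0.2] M [-0.    0.02 -0.01] w 0.0447
grip t 13.68 tcp [0.7513 0.0167 0.0888] F [1.2 6.5 0.4] M [ 0.99 -0.22 -0.01] w 0.0097
[-0.03601278  0.65694022  1.26026591  0.00450426  1.22283642  1.8539222 ]
```

View pics/k2s.png

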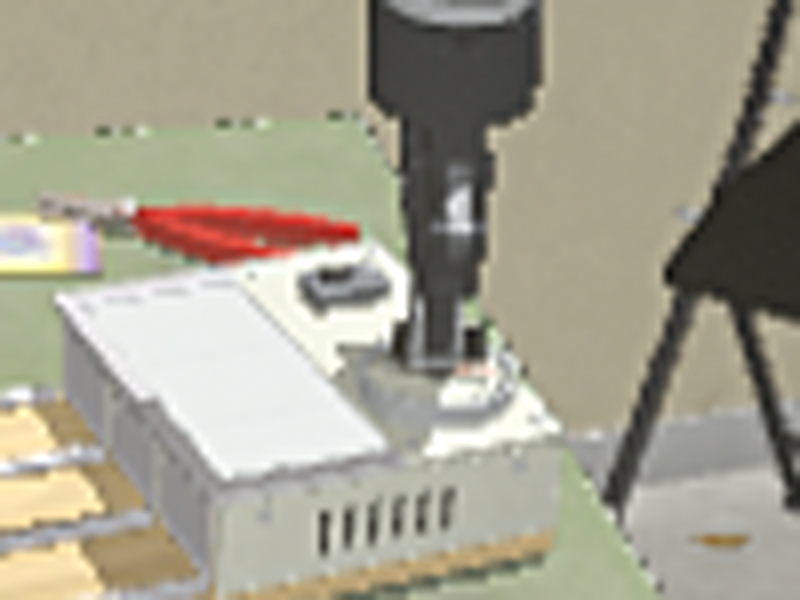

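Run:
```python
from h import *
from rig import ctrl,fingers,eyes
a0=np.radians(-108.4)
q0=ctrl.solve_ik((.7525,.0165,.0885),down(a0)); print(q0)
ctrl.set_joints(q0); ctrl.pause(.3); st("recentre")
for d in(.4,.8,1.2,1.57):
    q=np.array(q0); q[5]-=d; ctrl.set_joints(q); ctrl.pause(.25); st(f"d{d}")
```

```text
[-3.41722755e-02  6.59619661e-01  1.25539552e+00 -4.44089210e-16
  1.22657747e+00  1.85776463e+00]
recentre t 14.32 tcp [0.7513 0.0168 0.0887] F [-4.7  1.4  4.7] M [0.16 0.87 0.02] w 0.0091
d0.4 t 15.04 tcp [0.7512 0.0158 0.0888] F [-5.6 -0.1  4.8] M [-0.21  0.83  0.03] w 0.0094
d0.8 t 15.76 tcp [0.7515 0.0149 0.0888] F [-4.8 -3.3  4.3] M [-0.45  0.7  -0.01] w 0.0096
d1.2 t 16.48 tcp [0.7522 0.0141 0.0888] F [-3.5 -4.4  3.8] M [-0.64  0.49  0.04] w 0.0094
d1.57 t 17.17 tcp [0.753  0.0137 0.0887] F [-0.8 -4.5  2.8] M [-0.75  0.28  0.02] w 0.0095
```

Run:
```python
from h import *
from rig import ctrl,fingers,eyes
a0=np.radians(-108.4); K=np.array([.7537,.0161]); e=np.array([-.0024,.0007])
q6=1.8578
for d in(1.57,2.0,2.4,2.6,2.75,2.85):
    p=K+np.array([[np.cos(d),-np.sin(d)],[np.sin(d),np.cos(d)]])@e
    q=np.array(ctrl.solve_ik((p[0],p[1],.0885),down(a0+d))); print("cmd",p.round(4),q[5].round(3),round(q6-d,3))
    ctrl.set_joints(q); ctrl.pause(.25); s=st(f"d{d}")
    print(s["joint_efforts"][5].round(3), s["q"][5].round(4))
```

```text
cmd [0.753  0.0137] 0.284 0.288
d1.57 t 17.67 tcp [0.7531 0.0136 0.0888] F [-3.2 -1.1  3.4] M [-0.02  0.43 -0.05] w 0.0097
-0.022 0.2841
cmd [0.7541 0.0136] -0.146 -0.142
d2.0 t 18.41 tcp [0.7542 0.0135 0.0887] F [-3.6  0.4  4.3] M [-0.09  0.43  0.05] w 0.0094
0.038 -0.1429
cmd [0.755 0.014] -0.545 -0.542
d2.4 t 19.12 tcp [0.7552 0.0138 0.0887] F [-2.4 -0.   4.8] M [-0.01  0.49  0.02] w 0.0092
0.028 -0.5427
cmd [0.7554 0.0143] -0.745 -0.742
d2.6 t 19.68 tcp [0.7556 0.0142 0.0888] F [-2.8 -0.6  5.1] M [0.04 0.46 0.07] w 0.0091
0.036 -0.7419
cmd [0.7557 0.0145] -0.895 -0.892
d2.75 t 20.2 tcp [0.7558 0.0143 0.0887] F [-1.4 -0.4  4.3] M [ 0.03  0.45 -0.46] w 0.009
-0.473 -0.8904
cmd [0.7558 0.0147] -0.994 -0.992
d2.85 t 20.7 tcp [0.7558 0.0144 0.0888] F [-3.4 -0.6  5.8] M [-0.06  0.54 -1.39] w 0.0095
-1.417 -0.9882
```

Run:
```python
from h import *
from rig import ctrl,fingers,eyes
fingers.move_gripper(.04); ctrl.pause(.2); st("open")
ctrl.move_straight((.7558,.0147,.2),feed=.2)
q=ctrl.solve_ik((.5,-.3,.3),down(-np.pi/2)); print(q)
ctrl.move_ptp((.5,.35,.3),down(0)); st()
ims=snap("a1"); crop(ims,"side",225,140,180,130,4.4,"a1s"); crop(ims,"top",150,115,200,150,4,"a1t")
```

```text
open t 21.3 tcp [0.7559 0.0147 0.0884] F [0.1 0.7 0.3] M [0.01 0.04 0.03] w 0.0401
[-6.12855231e-01  2.74771891e-01  1.37874308e+00 -4.44089210e-16
  1.48807769e+00  9.57941096e-01]
 t 23.6 tcp [0.5004 0.3495 0.2992] F [ 1.3 -0.1  0.5] M [ 0.01 -0.01 -0.02] w 0.04
```

View pics/a1s.png

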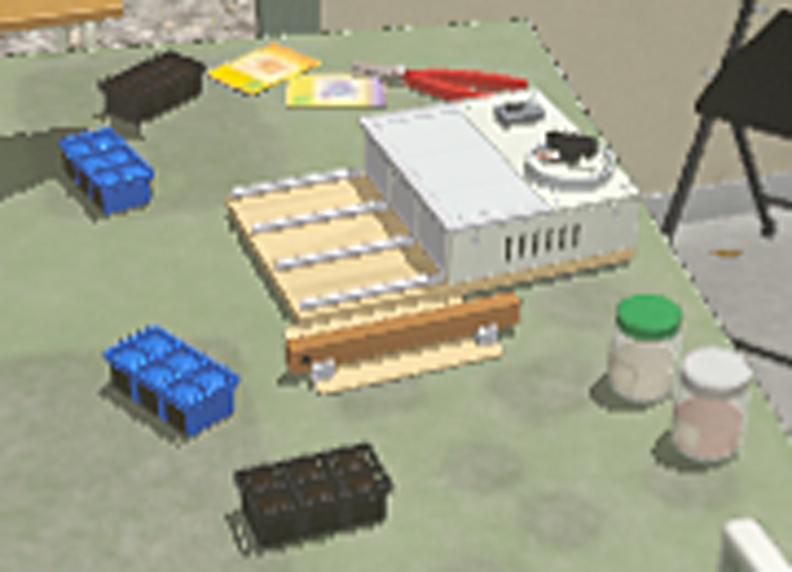

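View pics/a1t.png

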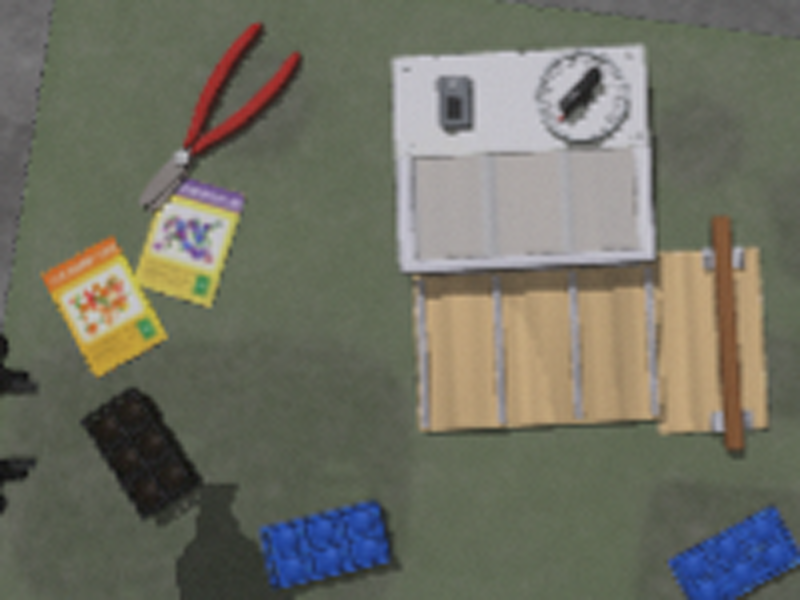

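The hand now points down-left, 135° in the cabinet frame, so it's at its stop. I'll refine the cabinet pose from the knob contact and measure the two black trays.

```bash
sed -i 's/^OFF=.*/OFF={"top":np.array([.2,-.3]),"side":np.array([.3,.6])}/; s/^POSE=.*/POSE=(.6247,.0612,.037)/' h.py
cat >> h.py <<'E'
def darkblobs(im,roi,thr=48,amin=100,sc=4):
    x,y,w,h=roi; f=cv2.resize(im["frame"][y:y+h,x:x+w],None,fx=sc,fy=sc,interpolation=cv2.INTER_LINEAR)
    m=(f.max(2)<thr).astype(np.uint8); m=cv2.morphologyEx(m,cv2.MORPH_CLOSE,np.ones((13,13)));m=cv2.morphologyEx(m,cv2.MORPH_OPEN,np.ones((9,9)))
    out=[]
    for c in cv2.findContours(m,cv2.RETR_EXTERNAL,cv2.CHAIN_APPROX_NONE)[0]:
        if cv2.contourArea(c)<amin*sc*sc: continue
        b=cv2.boxPoints(cv2.minAreaRect(c)); out.append(((b+.5)/sc-.5+(x,y),cv2.contourArea(c)/sc/sc))
    return out
E
python3 - <<'E'
from h import *
import pickle
ims=pickle.load(open("a1.pkl","rb"))
for n,roi in(("top1",(160,200,50,55)),("top2",(365,210,40,50))):
    for thr in (60,):
        for b,a in darkblobs(ims["top"],roi,thr):
            W=Z(ims,"top",b,.017); c=W.mean(0)
            e=[W[(i+1)%4]-W[i] for i in range(4)]; L=[np.linalg.norm(v) for v in e]
            i=int(np.argmax(L)); print(n,thr,"c",c.round(4),"ang",np.degrees(np.arctan2(e[i][1],e[i][0])).round(1),"L",np.round(L[:2],4),b.mean(0).round(1))
x=ims["top"]["frame"]
print(x[228,186],x[222,150],x[235,382],x[250,372])
crop(ims,"top",160,200,60,60,9,"tr1"); crop(ims,"top",360,205,60,60,9,"tr2")
a=cv2.imread("pics/tr1.png");b=cv2.imread("pics/tr2.png"); cv2.imwrite("pics/tr.png",cv2.resize(np.hstack([a,b]),(800,400)))
E
```

```text
top1 60 c [0.4558 0.361  0.017 ] ang -138.0 L [0.0703 0.1715] [191.7 235.2]
top2 60 c [ 0.4458 -0.2577  0.017 ] ang -179.2 L [0.0533 0.1007] [382.2 235.8]
[25 29 32] [ 87 103  96] [30 33 31] [ 87 100  95]
```

View pics/tr.png

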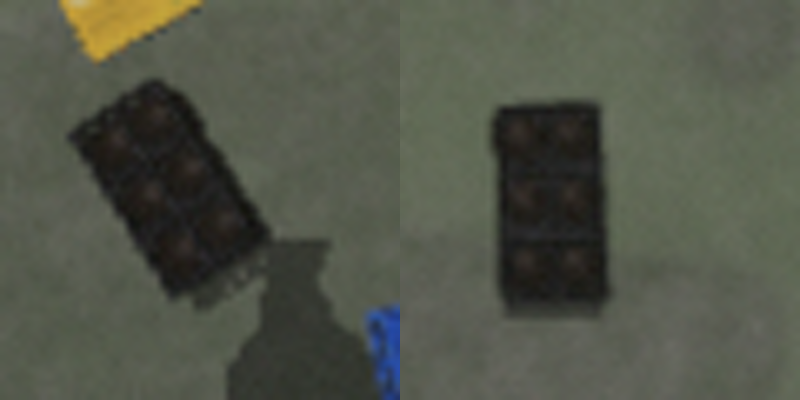

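Run:
```python
from h import *
import pickle
ims=pickle.load(open("a1.pkl","rb"))
f=400/60
g=lambda L,x0,y0,dx=0:[((u-dx+.5)/f-.5+x0,(v+.5)/f-.5+y0) for u,v in L]
for n,px in(("L",g([(70,135),(155,80),(270,238),(178,297)],160,200)),("R",g([(495,105),(600,103),(605,300),(502,302)],360,205,400))):
    W=Z(ims,"top",px,.034); e=W[2]-W[1]+W[3]-W[0]; w=np.linalg.norm(W[1]-W[0])
    print(n,W.mean(0).round(4),"ang",np.degrees(np.arctan2(e[1],e[0])).round(1),"len",round(np.linalg.norm(e)/2,4),"w",round(w,4),round(np.linalg.norm(W[2]-W[3]),4))
    if n=="R":
        s=np.mean([((u+.5)/4.4-.5+225,(v+.5)/4.4-.5+140) for u,v in [(235,473),(365,443),(392,487),(246,515)]],axis=0)
    else:
        s=np.mean([((u+.5)/4.4-.5+225,(v+.5)/4.4-.5+140) for u,v in [(103,87),(167,53),(205,66),(112,95)]],axis=0)
    print(TRI(ims,np.mean(px,0),s))
```

```text
L [0.4805 0.377  0.034 ] ang -144.8 len 0.0948 w 0.0485 0.0521
(array([0.47635986, 0.37966576, 0.02964929]), np.float64(0.008137839096919397))
R [ 0.4492 -0.2551  0.034 ] ang -179.5 len 0.0941 w 0.0505 0.0493
(array([ 0.44746687, -0.25551371,  0.02877981]), np.float64(0.0028805850208230995))
```

Both trays measure about 95×50 mm with tops at about 0.03 m, which fits. I'll pick the right tray and set it on the right lane's apron.

Run:
```python
from h import *
from rig import ctrl,fingers,eyes
fingers.move_gripper(.085)
a=np.radians(-90+.5)
ctrl.move_ptp((.449,-.255,.15),down(a))
ctrl.move_straight((.449,-.255,.06),feed=.15)
ctrl.move_straight((.449,-.255,.010),feed=.06); ctrl.pause(.3); st("down")
fingers.move_gripper(.0,grip_force=45); ctrl.pause(.3); st("grip")
ctrl.move_straight((.449,-.255,.05),feed=.08); ctrl.pause(.1); st("lift")
ims=snap("b1"); crop(ims,"side",225,160,150,120,5,"b1s")
```

```text
down t 28.48 tcp [ 0.4492 -0.2551  0.0103] F [ 0.1  0.5 -0.1] M [-0.02 -0.02  0.  ] w 0.0846
grip t 29.21 tcp [ 0.4493 -0.2555  0.0105] F [-1.  -0.9  5.7] M [-0.2   0.11  0.08] w 0.0492
lift t 29.96 tcp [ 0.4485 -0.2546  0.0495] F [-0.7  0.7 -1.6] M [-0.03 -0.05 -0.04] w 0.0491
```

View pics/b1s.png

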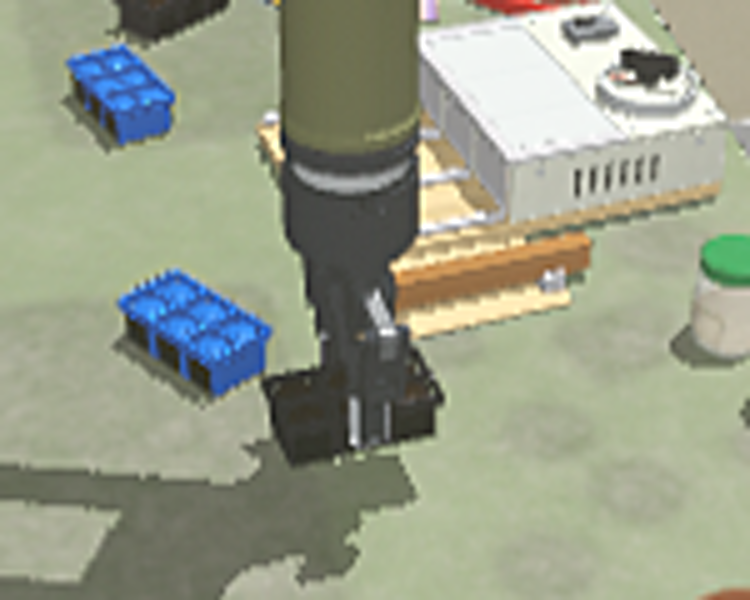

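Run:
```python
from h import *
from rig import ctrl,fingers,eyes
ctrl.move_straight((.449,-.255,.11),feed=.2)
a=-np.pi/2+POSE[2]
p=cab2w(POSE,(-.060,-.062,0)); print(p)
ctrl.move_straight((p[0],p[1],.11),down(a),feed=.2); 
ctrl.move_straight((p[0],p[1],.06),feed=.15); ctrl.pause(.4); st("above")
ims=snap("b2"); crop(ims,"side",265,150,110,85,7,"b2s"); crop(ims,"top",244,160,104,72,7,"b2t")
```

```text
[ 0.56703454 -0.00297706  0.        ]
above t 32.93 tcp [ 0.5674 -0.003   0.0607] F [-0.4 -0.1 -2.5] M [ 0.03  0.02 -0.02] w 0.049
```

View pics/b2s.png

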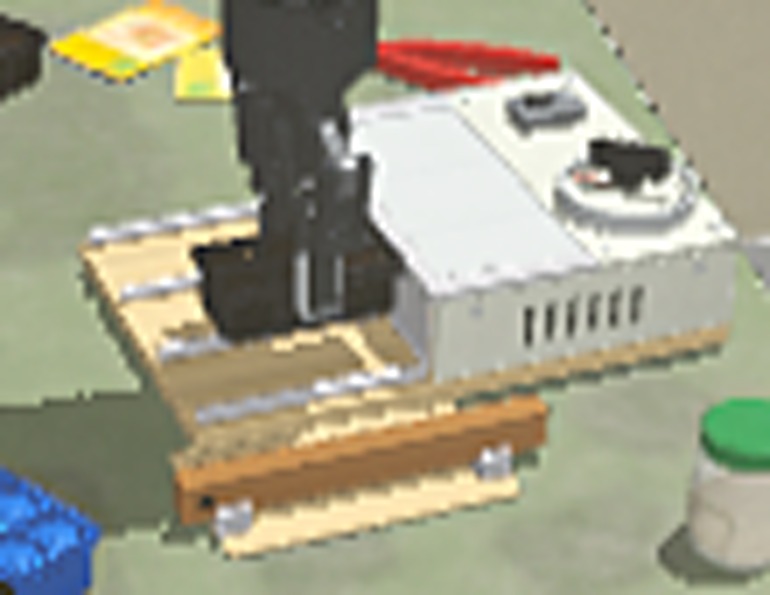

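View pics/b2t.png

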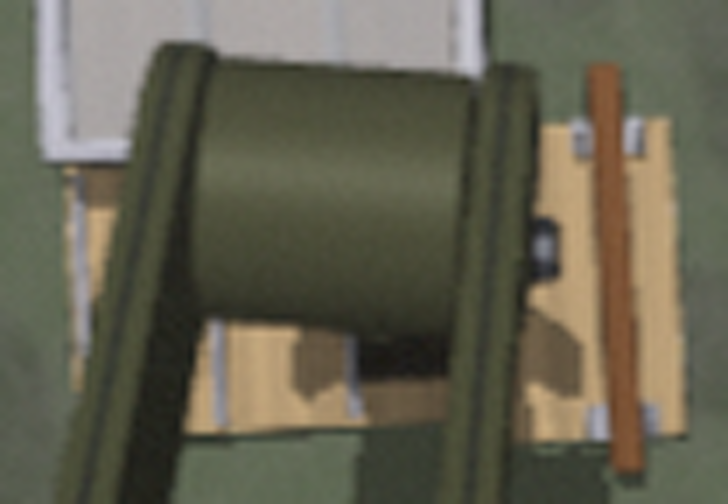

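Run:
```python
from h import *
import pickle
ims=pickle.load(open("b2.pkl","rb"))
c=cv2.resize(ims["side"]["frame"][150:235,265:375],None,fx=7,fy=7,interpolation=cv2.INTER_CUBIC)
f=lambda p:tuple(int(v) for v in (P(ims,"side",cab2w(POSE,p))[0]-(265,150)+.5)*7)
zb=.0607-.0105
def L(a,b,col): cv2.line(c,f(a),f(b),col,1)
x0,x1=-.108,-.012
for z in(zb,zb+.034):
    L((x0,-.087,z),(x1,-.087,z),(0,255,0)); L((x0,-.037,z),(x0,-.087,z),(0,255,0))
for y in(.093,.031,-.031,-.093):
    for d in(-.003,.003): L((-.125,y+d,.024),(-.003,y+d,.024),(0,0,255))
L((-.16,-.163,.032),(.03,-.163,.032),(255,0,0))
L((-.004,-.1,.07),(.168,-.1,.07),(255,0,255)); L((-.004,-.1,.07),(-.004,.1,.07),(255,0,255))
cv2.imwrite("pics/b2o.png",c)
```

```text
(no output)
```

View pics/b2o.png

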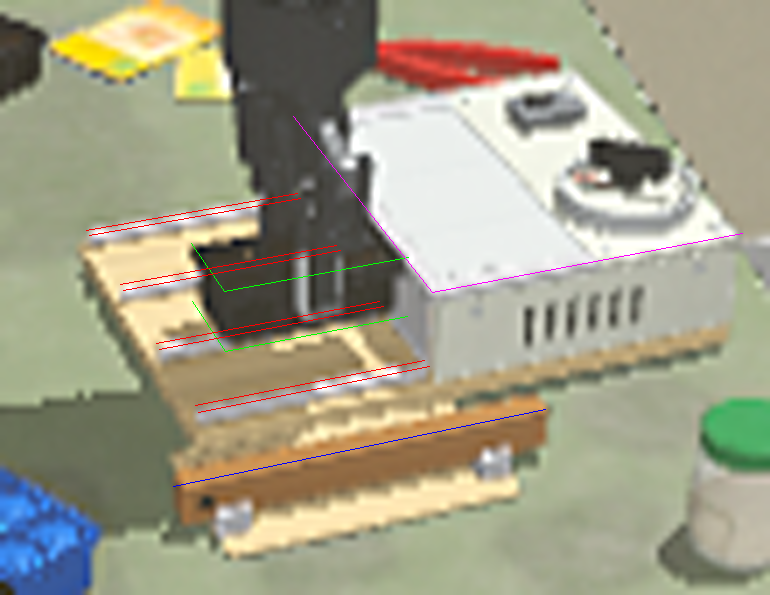

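Run:
```python
from h import *
from rig import ctrl,fingers,eyes
p=cab2w(POSE,(-.060,-.062,0))
for z in(.040,.034,.030,.0275):
    ctrl.move_straight((p[0],p[1],z),feed=.05); ctrl.pause(.2); s=st(z)
    if s["force"][2]>8: break
ims=snap("b3"); crop(ims,"side",265,150,110,85,7,"b3s")
```

```text
0.04 t 33.78 tcp [ 0.5673 -0.003   0.0402] F [ 0.7  0.3 -1. ] M [ 0.04  0.03 -0.  ] w 0.0492
0.034 t 34.25 tcp [ 0.5671 -0.003   0.034 ] F [-0.6 -0.4 -1.9] M [-0.02 -0.02 -0.04] w 0.0489
0.03 t 34.7 tcp [ 0.5671 -0.003   0.03  ] F [ 0.   0.1 -1.5] M [ 0.03 -0.03 -0.04] w 0.0488
0.0275 t 35.15 tcp [ 0.5671 -0.003   0.0275] F [-0.2 -0.8 -1.3] M [-0.02  0.01 -0.06] w 0.0488
```

View pics/b3s.png

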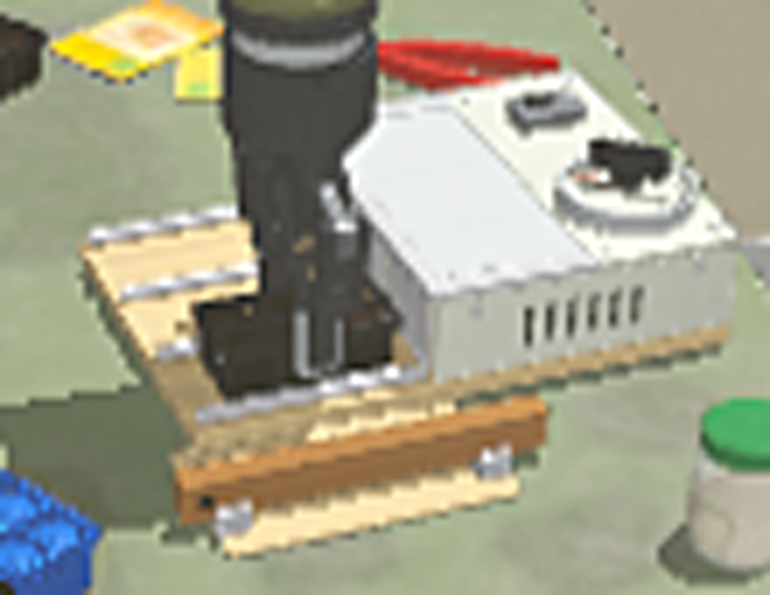

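Run:
```python
from h import *
from rig import ctrl,fingers,eyes
p=cab2w(POSE,(-.060,-.062,0))
for z in(.026,.0245,.023):
    ctrl.move_straight((p[0],p[1],z),feed=.05); ctrl.pause(.25); s=st(z)
    if s["force"][2]>1.5: break
fingers.move_gripper(.062); ctrl.pause(.2); st("rel")
ctrl.move_straight((p[0],p[1],.075),feed=.1); fingers.move_gripper(.085)
ctrl.move_straight((p[0],p[1],.2),feed=.3)
ctrl.move_ptp((.48,.377,.2),down(np.radians(35.2-90)));st()
ims=snap("b4"); crop(ims,"side",265,150,110,85,7,"b4s"); crop(ims,"top",150,160,200,80,4,"b4t")
```

```text
0.026 t 35.75 tcp [ 0.5674 -0.003   0.0265] F [-1.   0.   5.6] M [-0.05  0.16 -0.02] w 0.0491
rel t 36.23 tcp [ 0.5669 -0.003   0.0258] F [-0.3 -0.1  0.3] M [0.07 0.02 0.01] w 0.0623
 t 39.25 tcp [0.4804 0.3759 0.1996] F [ 0.4 -0.5 -0.9] M [-0.    0.    0.04] w 0.0849
```

View pics/b4s.png

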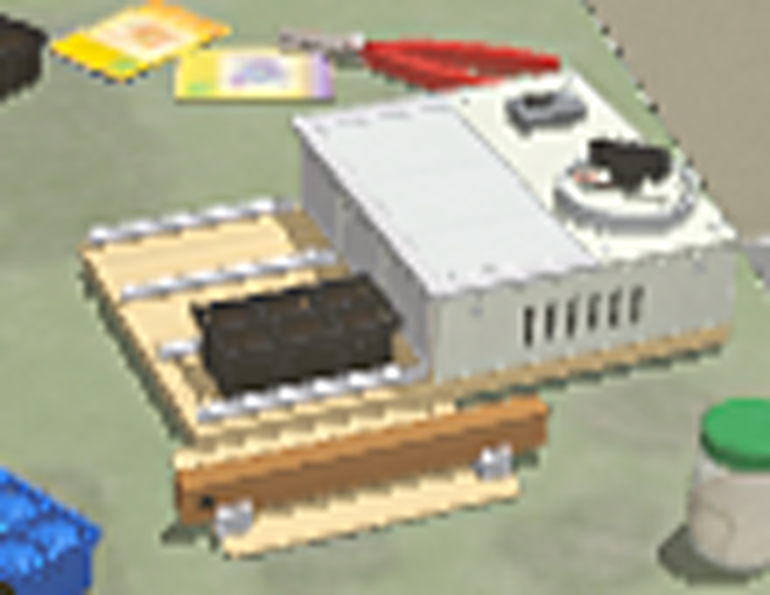

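View pics/b4t.png

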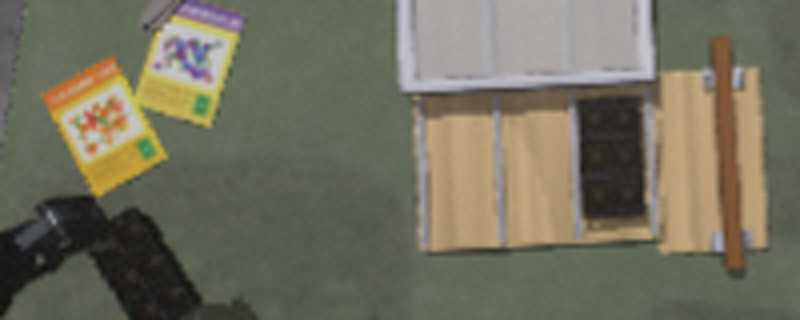

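Run:
```python
from h import *
from rig import ctrl,fingers,eyes
c=(.4805,.377)
ctrl.move_straight((c[0],c[1],.06),feed=.2)
ctrl.move_straight((c[0],c[1],.010),feed=.06); ctrl.pause(.3); st("down")
fingers.move_gripper(.0,grip_force=45); ctrl.pause(.3); st("grip")
ctrl.move_straight((c[0],c[1],.05),feed=.08); ctrl.pause(.1); st("lift")
ctrl.move_straight((c[0],c[1],.11),feed=.2)
a=-np.pi/2+POSE[2]; p=cab2w(POSE,(-.060,.062,0)); print(p)
ctrl.move_straight((p[0],p[1],.11),down(a),feed=.2)
ctrl.move_straight((p[0],p[1],.06),feed=.15); ctrl.pause(.3); st("above")
ims=snap("c1"); crop(ims,"side",265,140,110,85,7,"c1s")
```

```text
down t 41.48 tcp [0.4807 0.3771 0.0104] F [-0.2 -0.  -0.3] M [-0.05  0.01 -0.05] w 0.0848
grip t 42.21 tcp [0.4807 0.3773 0.0105] F [-1.4  0.6  5.1] M [0.16 0.21 0.01] w 0.0495
lift t 42.96 tcp [0.48   0.3767 0.0495] F [-0.4  0.8 -0.4] M [ 0.03  0.   -0.05] w 0.0493
[0.56244759 0.12093807 0.        ]
above t 45.68 tcp [0.5632 0.1211 0.061 ] F [-0.2 -0.2 -1.1] M [-0.04  0.04  0.  ] w 0.0493
```

View pics/c1s.png

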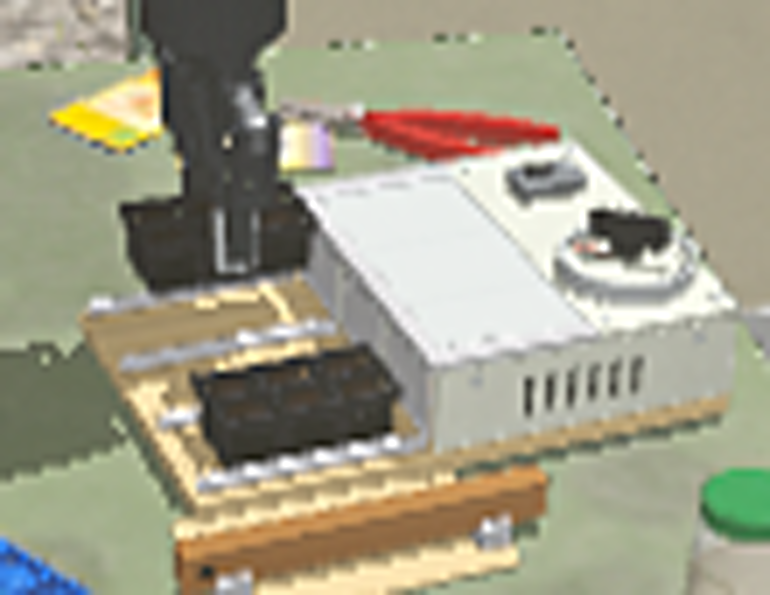

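Run:
```python
from h import *
from rig import ctrl,fingers,eyes
p=cab2w(POSE,(-.060,.062,0))
for z in(.038,.031,.0285,.0265,.0255,.0245):
    ctrl.move_straight((p[0],p[1],z),feed=.06); ctrl.pause(.2); s=st(z)
    if s["force"][2]>1.5: break
fingers.move_gripper(.062); ctrl.pause(.2); st("rel")
ctrl.move_straight((p[0],p[1],.075),feed=.1)
ctrl.move_straight((p[0],p[1],.2),feed=.3)
ctrl.move_ptp((.45,.35,.25),down(-np.pi/2+POSE[2]));st()
ims=snap("c2"); crop(ims,"side",265,140,110,85,7,"c2s"); crop(ims,"top",240,120,110,110,5,"c2t"); cv2.imwrite("pics/c2f.png",ims["top"]["frame"])
```

```text
0.038 t 46.5 tcp [0.5627 0.121  0.0382] F [-0.6 -0.   0.2] M [-0.    0.03  0.01] w 0.0494
0.031 t 46.97 tcp [0.5625 0.121  0.031 ] F [-0.2 -0.4 -1.1] M [ 0.   -0.02 -0.03] w 0.0494
0.0285 t 47.42 tcp [0.5625 0.121  0.0285] F [-0.9 -0.  -0.3] M [-0.04 -0.    0.  ] w 0.0493
0.0265 t 47.87 tcp [0.5626 0.1209 0.0265] F [ 0.5  0.7 -0.3] M [ 0.1  -0.06  0.05] w 0.0494
0.0255 t 48.32 tcp [0.5626 0.121  0.0265] F [-1.9 -0.9  6. ] M [ 0.07  0.25 -0.  ] w 0.0492
rel t 48.8 tcp [0.5623 0.1209 0.0253] F [ 0.3 -0.6 -0.2] M [-0.02  0.02 -0.  ] w 0.0623
 t 51.02 tcp [0.45   0.349  0.2488] F [ 0.6  0.6 -0.8] M [0.01 0.01 0.03] w 0.0621
```

View pics/c2s.png

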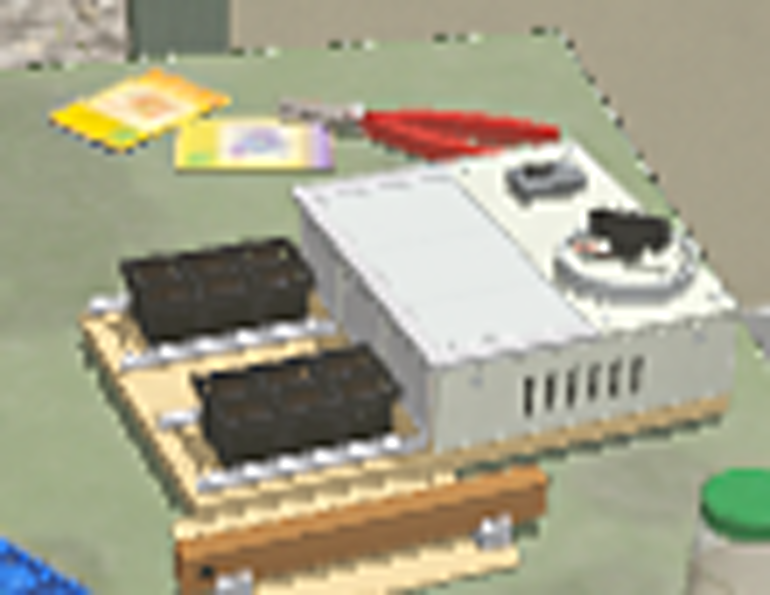

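View pics/c2t.png

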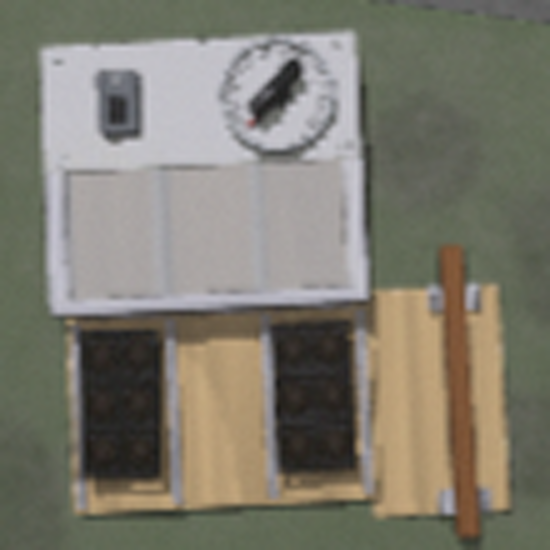

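View pics/c2f.png

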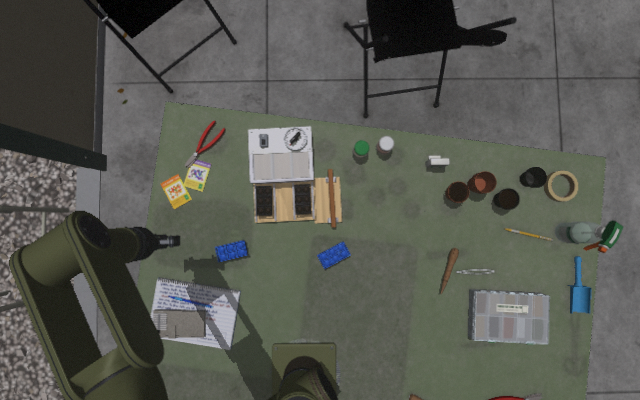

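Both trays are seated in the left and right lanes and I see no third black tray. Next I'll locate and pick the stick.

Run:
```python
from h import *
import pickle
ims=pickle.load(open("c2.pkl","rb"))
t=lambda u,v:((u+.5)/5-.5+240,(v+.5)/5-.5+120)
s=lambda u,v:((u+.5)/7-.5+265,(v+.5)/7-.5+140)
A=Z(ims,"top",t(452,247),.032)[0];B=Z(ims,"top",t(468,537),.032)[0]; d=A-B
print(A,B,"c",((A+B)/2).round(4),"L",np.linalg.norm(d).round(4),"yaw",np.arctan2(d[1],d[0]).round(4))
print("rest",cab2w(POSE,(-.065,-.155,.008)))
print(TRI(ims,t(461,247),s(548,475)))
```

```text
[ 0.66373267 -0.09150683  0.032     ] [ 0.47648939 -0.09905912  0.032     ] c [ 0.5701 -0.0953  0.032 ] L 0.1874 yaw 0.0403
rest [ 0.56547818 -0.09609837  0.008     ]
(array([ 0.66377592, -0.09736527,  0.03169435]), np.float64(0.00016330580076228123))
```

Run:
```python
from h import *
from rig import ctrl,fingers,eyes
a=-np.pi/2+.039
g=(.550,-.0961)
fingers.move_gripper(.045)
ctrl.move_ptp((.50,.0,.25),down(a))
ctrl.move_ptp((g[0],g[1],.12),down(a))
ctrl.move_straight((g[0],g[1],.05),feed=.15); ctrl.pause(.2)
ctrl.move_straight((g[0],g[1],.011),feed=.06); ctrl.pause(.3); st("down")
fingers.move_gripper(.0,grip_force=60); ctrl.pause(.3); s=st("grip"); print(s["q"].round(4))
np.save("stickgrip.npy",np.r_[s["tcp_pos"],s["q"]])
ims=snap("d1"); crop(ims,"side",265,150,110,85,7,"d1s")
```

```text
down t 55.39 tcp [ 0.5503 -0.0962  0.0114] F [-0.6 -0.6  0.5] M [ 0.   -0.02  0.02] w 0.0453
grip t 56.06 tcp [ 0.5502 -0.0961  0.0113] F [-0.3  0.1  5.9] M [0.05 0.11 0.02] w 0.0149
[-0.2486  0.5349  1.7946 -0.      0.8115  1.2831]
```

View pics/d1s.png

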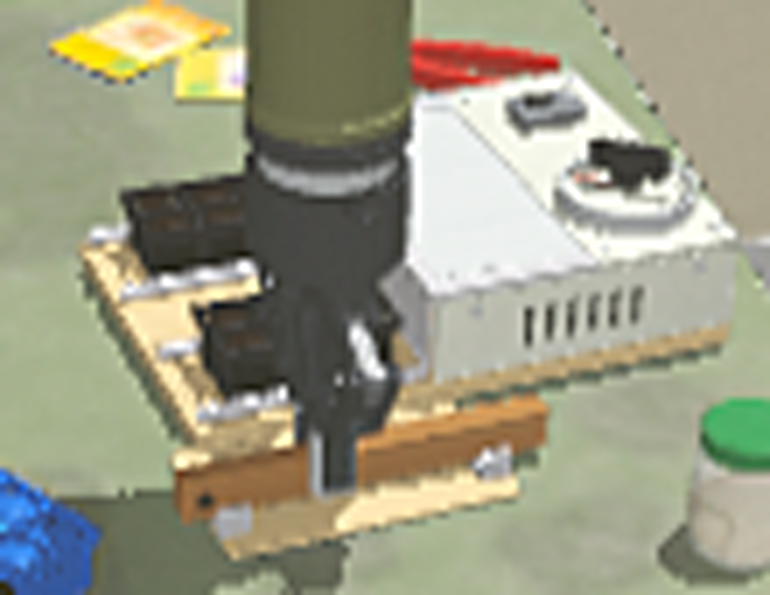

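Run:
```python
from h import *
from rig import ctrl
for y in(-.062,.062):
  for x in(-.25,-.24,-.23,-.22,-.21):
    for z in(.0225,.08):
      p=cab2w(POSE,(x,y,z)); q=ctrl.solve_ik(p,down(-np.pi/2+.037)); print(y,x,z,None if q is None else q.round(3))
```

```text
-0.062 -0.25 0.0225 [-0.139  0.357  2.175 -0.     0.609  1.395]
-0.062 -0.25 0.08 [-0.139  0.239  2.105 -0.     0.798  1.395]
-0.062 -0.24 0.0225 [-0.134  0.366  2.154 -0.     0.622  1.4  ]
-0.062 -0.24 0.08 [-0.134  0.25   2.086 -0.     0.806  1.4  ]
-0.062 -0.23 0.0225 [-0.13   0.374  2.134 -0.     0.634  1.404]
-0.062 -0.23 0.08 [-0.13   0.262  2.066 -0.     0.814  1.404]
-0.062 -0.22 0.0225 [-0.126  0.382  2.113 -0.     0.647  1.408]
-0.062 -0.22 0.08 [-0.126  0.273  2.047 -0.     0.822  1.408]
-0.062 -0.21 0.0225 [-0.122  0.391  2.092 -0.     0.659  1.412]
-0.062 -0.21 0.08 [-0.122  0.284  2.027 -0.     0.831  1.412]
0.062 -0.25 0.0225 [ 0.188  0.368  2.15  -0.     0.625  1.722]
0.062 -0.25 0.08 [ 0.188  0.253  2.081 -0.     0.807  1.722]
0.062 -0.24 0.0225 [ 0.184  0.376  2.129 -0.     0.637  1.718]
0.062 -0.24 0.08 [ 0.184  0.264  2.062 -0.     0.815  1.718]
0.062 -0.23 0.0225 [ 0.181  0.384  2.109 -0.     0.649  1.715]
0.062 -0.23 0.08 [ 0.181  0.275  2.043 -0.     0.823  1.715]
0.062 -0.22 0.0225 [ 0.177  0.392  2.089 -0.     0.661  1.711]
0.062 -0.22 0.08 [ 0.177  0.286  2.024 -0.     0.832  1.711]
0.062 -0.21 0.0225 [ 0.174  0.4    2.068 -0.     0.673  1.708]
0.062 -0.21 0.08 [ 0.174  0.296  2.005 -0.     0.84   1.708]
```

Run:
```python
from h import *
from rig import ctrl,fingers,eyes
g=np.load("stickgrip.npy"); rot=down(-np.pi/2+.039)
ctrl.move_straight((g[0],g[1],.03),feed=.06); ctrl.pause(.1); st("lift")
ctrl.move_straight((g[0],g[1],.10),feed=.15); ctrl.pause(.1); st("lift")
p=cab2w(POSE,(-.242,-.062,.10))
ctrl.move_straight(p,down(-np.pi/2+POSE[2]),feed=.15)
ctrl.move_straight((p[0],p[1],.04),feed=.12)
ctrl.move_straight((p[0],p[1],.0225),feed=.05); ctrl.pause(.3); st("low")
ims=snap("d2"); crop(ims,"side",225,150,150,115,5,"d2s")
```

```text
lift t 56.73 tcp [ 0.55   -0.0961  0.0299] F [-0.1 -0.4 -0.6] M [-0.02  0.02  0.01] w 0.0148
lift t 57.44 tcp [ 0.5491 -0.0959  0.0987] F [-0.1  0.5 -0.8] M [-0.    0.01 -0.02] w 0.0145
low t 60.28 tcp [ 0.3853 -0.0097  0.0227] F [ 0.7  0.3 -1.7] M [-0.   -0.01 -0.01] w 0.0144
```

View pics/d2s.png

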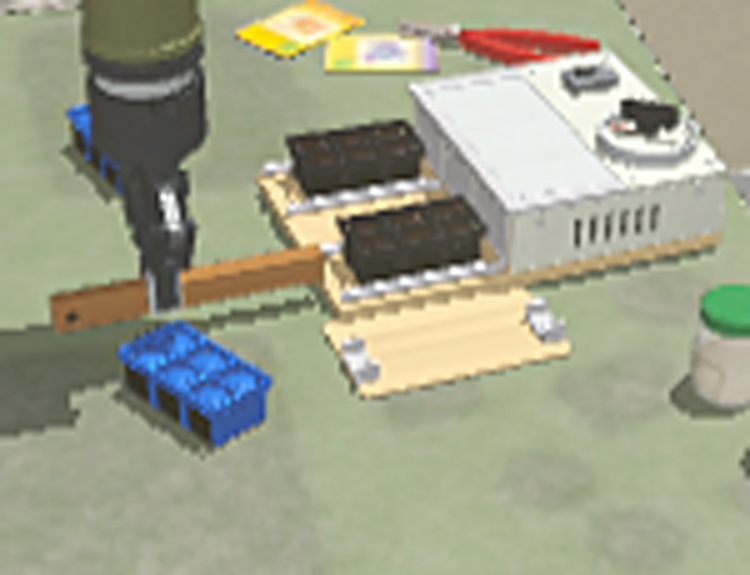

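Run:
```python
from h import *
from rig import ctrl,fingers,eyes
for x in(-.20,-.15,-.10):
    p=cab2w(POSE,(x,-.062,.0225)); ctrl.move_straight(p,feed=.07); s=st(x)
    if np.linalg.norm(s["force"])>15: break
ctrl.pause(.2)
ims=snap("d3"); crop(ims,"side",245,150,130,100,6,"d3s")
```

```text
-0.2 t 61.13 tcp [ 0.4281 -0.0082  0.0226] F [ 0.6  0.7 -0.8] M [-0.02  0.05  0.02] w 0.0145
-0.15 t 62.0 tcp [ 0.4775 -0.0063  0.0226] F [ 0.6  0.8 -0. ] M [ 0.03 -0.01  0.06] w 0.0146
-0.1 t 62.87 tcp [ 0.5276 -0.0044  0.0225] F [-0.4 -0.9 -0.4] M [0.03 0.04 0.  ] w 0.0144
```

View pics/d3s.png

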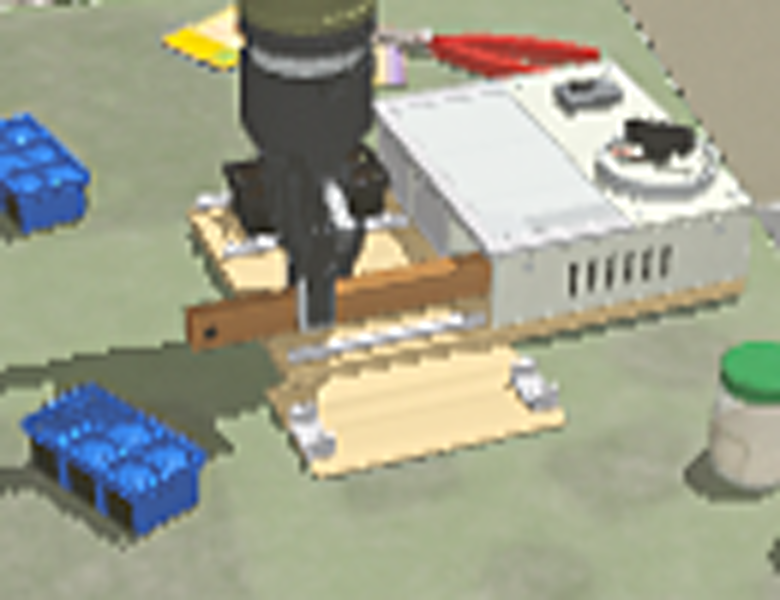

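Run:
```python
from h import *
from rig import ctrl,fingers,eyes
for x in(-.08,-.068,-.060):
    p=cab2w(POSE,(x,-.062,.0225)); ctrl.move_straight(p,feed=.05); ctrl.pause(.15); s=st(x)
    if np.linalg.norm(s["force"])>12: break
ims=snap("d4"); crop(ims,"side",245,150,130,100,6,"d4s")
for x in(-.13,-.20,-.242):
    p=cab2w(POSE,(x,-.062,.0225)); ctrl.move_straight(p,feed=.1); st(x)
ctrl.pause(.2)
ims=snap("d5"); crop(ims,"side",245,150,130,100,6,"d5s"); crop(ims,"top",240,120,110,110,5,"d5t")
```

```text
-0.08 t 63.87 tcp [ 0.5473 -0.0037  0.0226] F [-0.   0.2  0. ] M [-0.03  0.02  0.  ] w 0.0152
-0.068 t 64.41 tcp [ 0.5594 -0.0033  0.0225] F [ 1.5 -0.8 -1.5] M [0.02 0.05 0.02] w 0.0147
-0.06 t 64.87 tcp [ 0.5676 -0.003   0.0226] F [ 1.1 -0.7 -1.6] M [-0.02 -0.02 -0.02] w 0.0151
-0.13 t 65.82 tcp [ 0.4983 -0.0057  0.0228] F [ 0.  -0.1 -1. ] M [ 0.02 -0.01 -0.01] w 0.0146
-0.2 t 66.67 tcp [ 0.4285 -0.0083  0.0227] F [ 0.7 -0.2 -0.2] M [-0.01 -0.01 -0.01] w 0.0149
-0.242 t 67.23 tcp [ 0.3862 -0.0099  0.0227] F [ 0.3  0.4 -0. ] M [-0.   -0.05  0.03] w 0.0149
```

View pics/d4s.png

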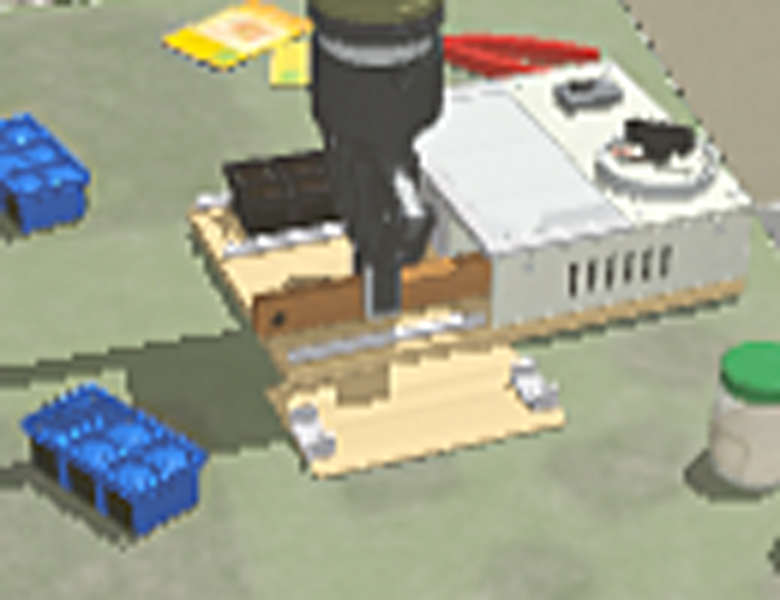

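View pics/d5s.png

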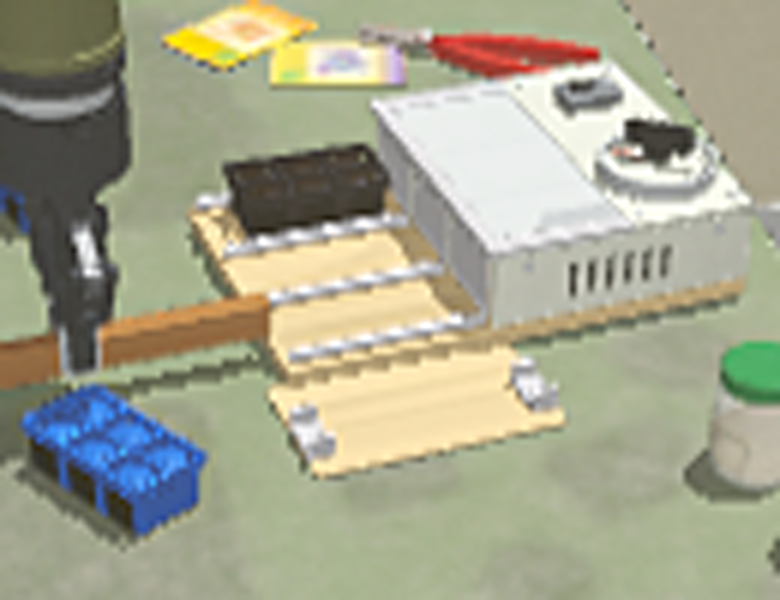

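View pics/d5t.png

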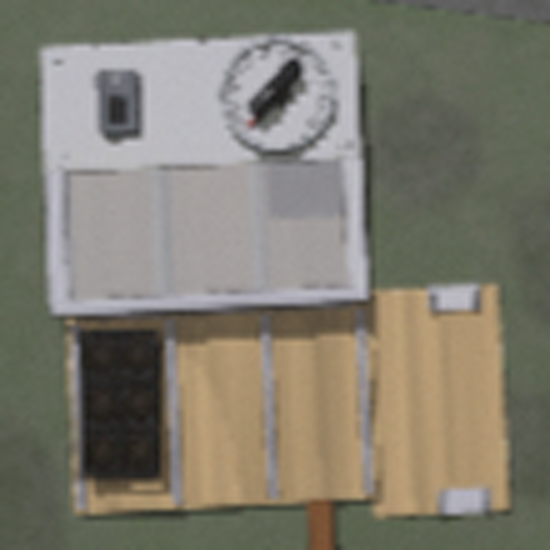

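Run:
```python
from h import *
import pickle
ims=pickle.load(open("d5.pkl","rb"))
t=lambda u,v:((u+.5)/5-.5+240,(v+.5)/5-.5+120)
w=Z(ims,"top",t(306,218),.05)[0]; x,y,th=POSE
d=w[:2]-(x,y); print("rear in cab", d@np.array([np.cos(th),np.sin(th)]))
w=Z(ims,"top",t(320,502),.043)[0]; d=w[:2]-(x,y); print("stick front cab", d@np.array([np.cos(th),np.sin(th)]))
ims2=pickle.load(open("d5.pkl","rb")); crop(ims2,"side",300,160,50,50,12,"d5f")
```

```text
rear in cab 0.054142189228828436
stick front cab -0.12694287124552886
```

View pics/d5f.png

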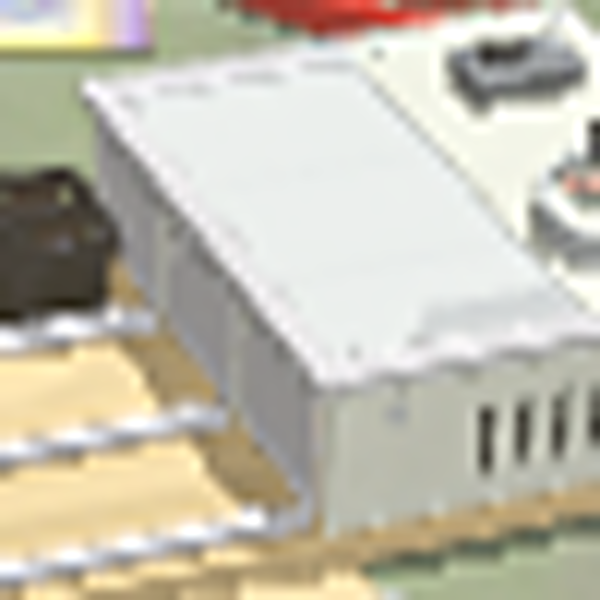

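The right tray's rear is 54 mm inside and its flap is shut. Now the same push for the left lane.

Run:
```python
from h import *
from rig import ctrl,fingers,eyes
for c in((-.242,-.062,.10),(-.242,.062,.10),(-.242,.062,.04)):
    ctrl.move_straight(cab2w(POSE,c),feed=.15)
ctrl.move_straight(cab2w(POSE,(-.242,.062,.0225)),feed=.05); ctrl.pause(.3); st("low")
ims=snap("e1"); crop(ims,"side",225,140,150,115,5,"e1s")
```

```text
low t 70.53 tcp [0.3807 0.1143 0.0226] F [-0.4  0.1 -0.5] M [0.05 0.01 0.02] w 0.0148
```

View pics/e1s.png

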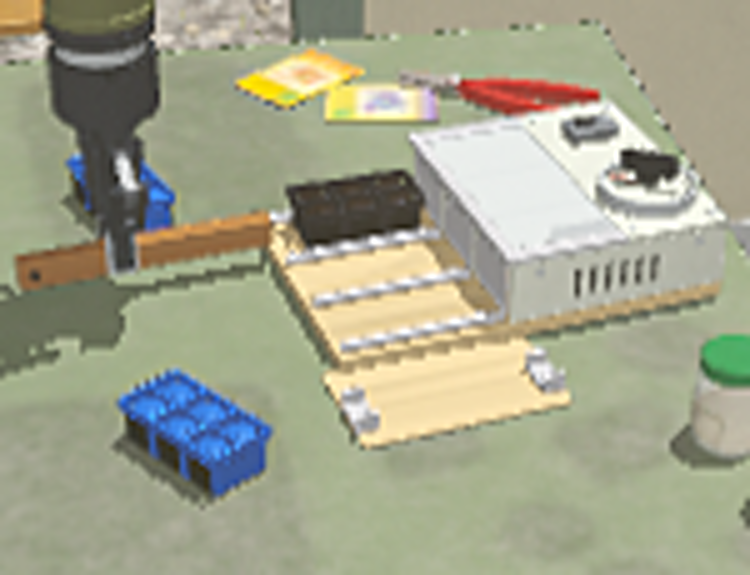

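Run:
```python
from h import *
from rig import ctrl,fingers,eyes
ok=True
for x in(-.20,-.15,-.10,-.08,-.068,-.060):
    p=cab2w(POSE,(x,.062,.0225)); ctrl.move_straight(p,feed=.06); ctrl.pause(.1); s=st(x)
    if np.linalg.norm(s["force"])>12: ok=False; break
if ok:
    for x in(-.13,-.20,-.242):
        p=cab2w(POSE,(x,.062,.0225)); ctrl.move_straight(p,feed=.1)
ctrl.pause(.2); st()
ims=snap("e2"); crop(ims,"side",245,150,130,100,6,"e2s"); crop(ims,"top",240,120,110,110,5,"e2t")
```

```text
-0.2 t 71.58 tcp [0.4228 0.1158 0.0225] F [-0.3 -0.8 -1. ] M [-0.06  0.09 -0.02] w 0.015
-0.15 t 72.66 tcp [0.4725 0.1176 0.0226] F [ 0.1 -1.2 -1.3] M [-0.01  0.02 -0.01] w 0.0145
-0.1 t 73.74 tcp [0.5225 0.1195 0.0226] F [-1.  -0.1 -1.3] M [ 0.01  0.01 -0.01] w 0.015
-0.08 t 74.33 tcp [0.5428 0.1202 0.0225] F [ 0.2  0.1 -0.3] M [-0.03  0.05  0.03] w 0.0147
-0.068 t 74.78 tcp [0.5549 0.1207 0.0225] F [ 1.  -0.4 -1.9] M [0.02 0.03 0.04] w 0.0149
-0.06 t 75.16 tcp [0.563  0.121  0.0226] F [ 1.8 -0.  -2. ] M [-0.04 -0.04 -0.  ] w 0.0144
 t 77.62 tcp [0.3819 0.1144 0.0226] F [ 0.1  0.7 -0.9] M [-0.    0.03 -0.06] w 0.0146
```

View pics/e2s.png

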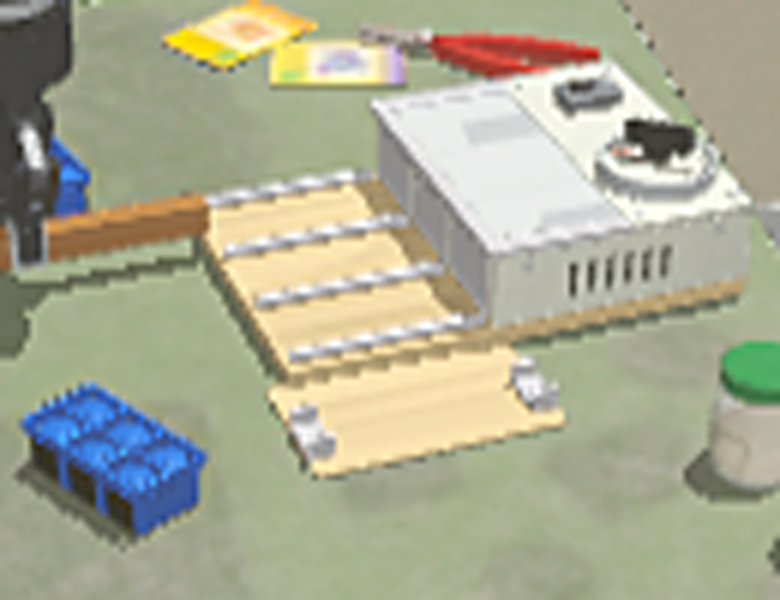

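View pics/e2t.png

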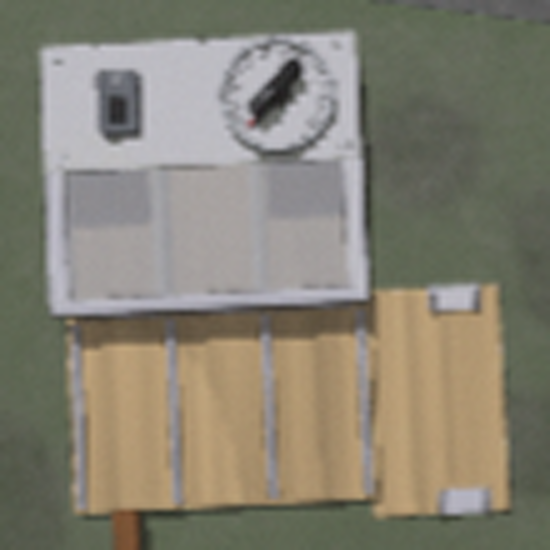

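Both trays are in and all flaps are shut. Returning the stick.

Run:
```python
from h import *
from rig import ctrl,fingers,eyes
g=np.load("stickgrip.npy"); rot=down(-np.pi/2+.039)
ctrl.move_straight(cab2w(POSE,(-.242,.062,.10)),feed=.15)
ctrl.move_straight((g[0]-.002,g[1],.10),rot,feed=.15)
ctrl.move_straight((g[0]-.002,g[1],.035),feed=.12); ctrl.pause(.3); st("above")
ims=snap("f1"); crop(ims,"side",265,150,110,85,7,"f1s")
```

```text
above t 81.33 tcp [ 0.5487 -0.0963  0.0357] F [-0.  -0.1 -1. ] M [0.01 0.04 0.  ] w 0.0148
```

View pics/f1s.png

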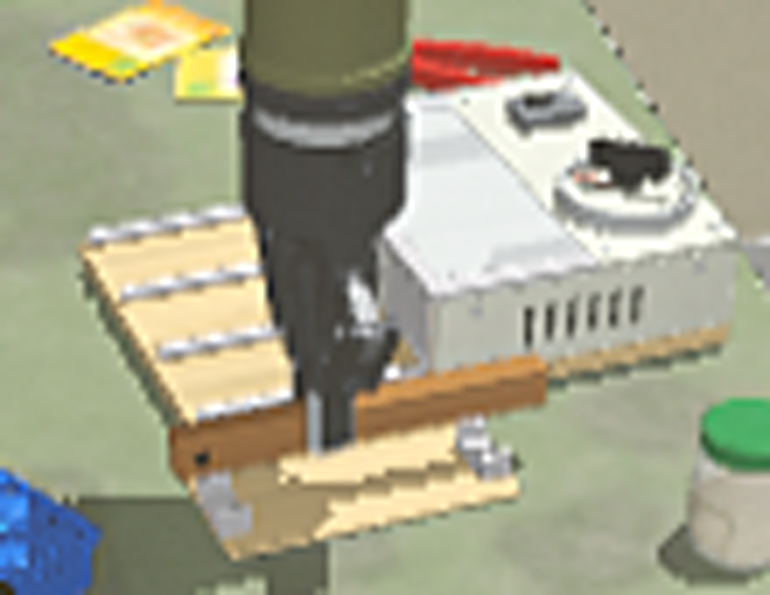

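Run:
```python
from h import *
from rig import ctrl,fingers,eyes
g=np.load("stickgrip.npy")
for z in(.022,.016,.013,.0115,.0108):
    ctrl.move_straight((g[0]-.002,g[1],z),feed=.05); ctrl.pause(.2); s=st(z)
    if s["force"][2]>3 or np.linalg.norm(s["force"])>8: break
```

```text
0.022 t 82.03 tcp [ 0.5483 -0.0962  0.022 ] F [-0.7  0.5 -0.4] M [0.03 0.04 0.  ] w 0.0148
0.016 t 82.5 tcp [ 0.5483 -0.0962  0.016 ] F [-0.7 -1.1 -0.4] M [-0.03 -0.   -0.01] w 0.0146
0.013 t 82.95 tcp [ 0.5483 -0.0961  0.013 ] F [-1.2  0.1 -1. ] M [-0.06  0.04 -0.01] w 0.0149
0.0115 t 83.4 tcp [ 0.5482 -0.0961  0.0115] F [ 0.  -0.2 -0.4] M [ 0.04 -0.   -0.03] w 0.0147
0.0108 t 83.85 tcp [ 0.5483 -0.0962  0.0114] F [-0.7  0.4  6. ] M [0.02 0.27 0.  ] w 0.0143
```

Contact came at the original height. I'll release, retreat, then check everything.

Run:
```python
from h import *
from rig import ctrl,fingers,eyes
g=np.load("stickgrip.npy")
fingers.move_gripper(.045); ctrl.pause(.2); st("rel")
ctrl.move_straight((g[0]-.002,g[1],.06),feed=.08)
ctrl.move_straight((g[0]-.002,g[1],.2),feed=.25)
ctrl.move_ptp((.45,.35,.25),down(-np.pi/2+POSE[2])); ctrl.pause(.5); st()
ims=snap("g1"); crop(ims,"side",265,150,120,90,6.5,"g1s"); crop(ims,"top",240,120,110,110,5,"g1t"); cv2.imwrite("pics/g1f.png",ims["side"]["frame"])
```

```text
rel t 84.45 tcp [ 0.5482 -0.0961  0.0107] F [0.1 0.4 0.2] M [-0.01  0.01  0.02] w 0.0451
 t 88.11 tcp [0.4502 0.3498 0.25  ] F [0.3 0.8 0.4] M [ 0.01 -0.01  0.06] w 0.0453
```

View pics/g1s.png

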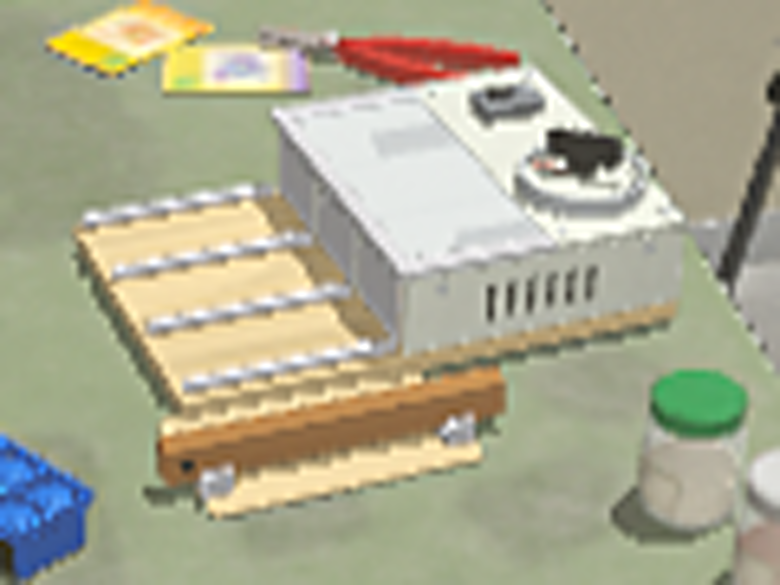

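View pics/g1t.png

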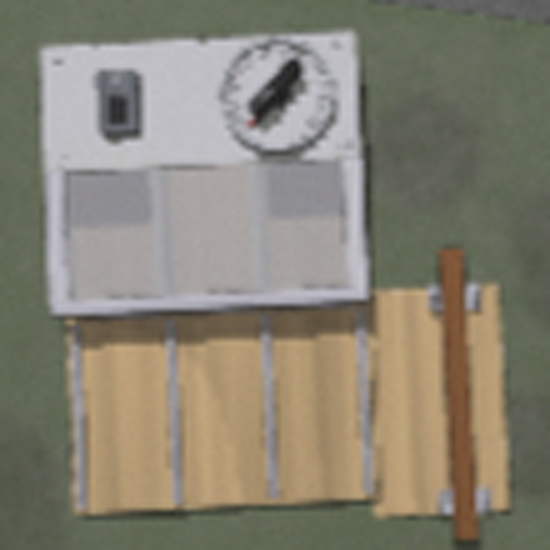

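View pics/g1f.png

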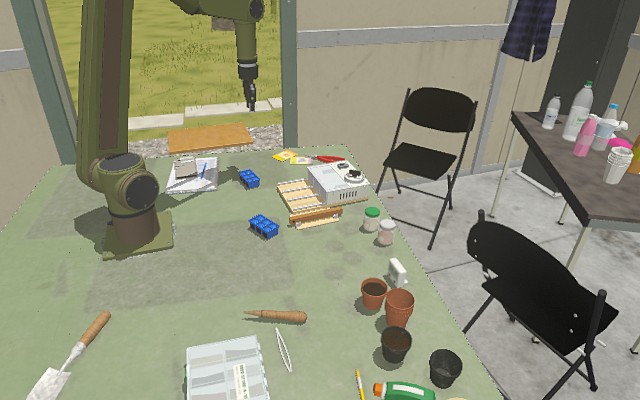

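Run:
```python
from h import *
import pickle
ims=pickle.load(open("g1.pkl","rb"))
t=lambda u,v:((u+.5)/5-.5+240,(v+.5)/5-.5+120)
x,y,th=POSE; ex=np.array([np.cos(th),np.sin(th)])
for n,p in(("L",(112,225)),("R",(306,218))):
    w=Z(ims,"top",t(*p),.05)[0]; print(n,"rear",((w[:2]-(x,y))@ex).round(4))
A=Z(ims,"top",t(452,249),.032)[0];B=Z(ims,"top",t(467,540),.032)[0]; c=(A+B)/2; d=A-B
print("stick c",c.round(4),"yaw-cab",(np.arctan2(d[1],d[0])-th).round(3),"dist rest",np.linalg.norm(c[:2]-cab2w(POSE,(-.065,-.155,0))[:2]).round(4))
f=ims["top"]["frame"][125:155,280:315].astype(int)
m=(f.max(2)<60); yy,xx=np.nonzero(m); 
W=Z(ims,"top",np.c_[xx+280,yy+125],.1055)[:,:2]; W=W[np.linalg.norm(W-[.7537,.0161],axis=1)<.024]; u=np.linalg.svd(W-W.mean(0))[2][0]
print("bar",W.mean(0).round(4),"angle cab",(np.degrees(np.arctan2(u[1],u[0]))-np.degrees(th)).round(1),len(W))
```

```text
L rear 0.0559
R rear 0.0541
stick c [ 0.5685 -0.0949  0.032 ] yaw-cab -0.0 dist rest 0.0032
bar [0.7521 0.0136] angle cab 141.7 38
```

Run:
```python
from rig import job
job.close_job()
```

```text
the job is handed in; nothing more can be done
```

The job is done and handed in at about 88 s of robot time: the peak hand is back, both trays are loaded, and the stick is in its cradle.

- **Peak hand:** I turned the knob about 2.7 rad anticlockwise until the wrist torque rose against the stop. The red hand then pointed along the 135° stop direction by eye. A rough fit of the bar in the top picture read 141.7°, which I put down to pixel noise and shadow, since the hand cannot pass its stop.
- **Trays:** Only two black trays were present. They are in the left and right bays; the middle bay is empty. Measured from above, their rear ends sit about 56 mm and 54 mm inside. All three flaps look shut in both views; I had no direct reading of the flap angles.
- **Stick:** It lies in its cradle about 3 mm from the rest point and straight to within measurement.
- **Bystanders:** I left the blue trays, jars and pots alone, and they look unmoved in the last pictures.
- **Camera disagreement:** The two views first disagreed by about 10 mm on the cabinet. I corrected both with the fingertip position and the knob contact. The heights then matched the text for the roof, knob and stick; the apron and tray tops read about 4 mm low. Touching down on the apron matched the stated floor height.

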